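# Try the angle plate with a wide-base square

### The job

Check the iron angle plate on the granite surface plate for square: take the larger of the two wide-base squares off the bench and stand it on the granite plate in front of the angle plate's outer upright face, just clear of it. Then, keeping its base flat on the granite, slide it straight up to the middle part of that face until the blade's edge lies against the face over its whole height, and finish still gripping it there, lightly pressed into the corner so that both the granite and the face are touched. Do not shove or bump the angle plate, and leave everything else where it is.

Things in the scene. Friction and masses are not known exactly. Their poses are not given: they have to be found in the camera images.
- square: larger of two steel wide-base squares, standing on the bench, 0.44-0.66 kg. Blade 125 tall (z) x 32 wide (y) x 9 mm thick (x), in the middle of a base 90 long (y), 28 wide (x), 16 tall. Origin: foot of the blade's outer working edge, on the underside. y points out of the working edge, the way it is pushed: blade at y 0 to -32, base at -4 to -90 mm. Centre of mass 34 mm up, 32 mm behind the edge
- blade_grip (a point): good grip on the larger square's blade, 95 mm above its underside, 17 mm behind the working edge (square frame 0, -17, 95 mm): grip firmly across the 9 mm thickness (along the square's x) from above. Pressed too hard against the angle plate (over some 20 N) the square tilts over the angle plate's top edge; 5 to 10 N against the face and as much down on the granite is plenty
- blade_high (a point): point on the larger square's working edge, 60 mm above its underside (square frame 0, 0, 60 mm)
- surface_plate: dark granite surface plate, 300 (x) by 450 (y) by 60 mm tall, fixed on the bench; origin in the middle of its underside, its top is 60 mm above the bench
- plate_top (a point): middle of the granite plate's top face, z up
- angle_plate: slotted cast-iron angle plate (L with two webs), about 4 kg, loose on the granite: 150 wide (x), 70 tall (z), foot 100 mm deep (y). Origin: bottom middle of its outer upright face; that face is y = 0 and looks to -y. Plain for 30 mm either side of its middle, then upright 12 mm slots. Slides if pushed with some 25 N or more. Square touching properly: both origins at the same y, axes parallel
- small_square: the smaller wide-base square of the same make, standing on the bench: blade 75 mm tall, base 50 mm long and 20 mm wide; origin and axes as for the larger one; leave it alone
- v_block: steel V-block 45 x 60 x 40 mm on the granite plate near its far right corner; origin under its middle; leave it alone
- micrometer: outside micrometer lying on the bench, about 145 x 45 x 18 mm; origin on the bench in the mouth of its frame; leave it alone
- caliper: caliper lying on the bench, 230 x 80 x 12 mm; origin on the bench under the middle of the beam, x along the beam away from the jaws; leave it alone
- drill_chuck: steel drill chuck standing on the bench, 43 mm diameter, 74 mm tall; origin under its middle; leave it alone
- oil_can: steel oil can with a bent brass spout, 76 mm diameter, 160 mm tall; origin under its middle; leave it alone
Not all that is in view belongs to the job. Leave any blue or orange look-alike of the square alone.

How it is judged (in metres and radians):
On the way, in this order (a step that is already met when the one before it is completed fails the run):
1. the larger square is lifted clear of the bench, held in the gripper (height (world z) of square above 0.03 m and contact force between the fingers and square above 2 N and contact force between square and surface_plate below 0.1 N), for 0.2 s.
2. it stands on the granite plate in front of the angle plate's outer face, base flat, blade clear of the face (contact force between square and surface_plate above 0.5 N and contact force between square and angle_plate below 0.1 N and angle between square's own z axis and vertical below 0.05 rad and y of square in the frame of angle_plate between -0.12 and -0.002 m and x of square in the frame of angle_plate between -0.06 and 0.06 m), for 0.1 s.
At the end, for the whole second after the job is handed in: Larger square gripped (over 2 N), at rest, upright to 0.02 rad, base within 2 mm of the granite (over 1 N), blade foot and 60 mm point within 2 mm of the face (1 to 25 N), within 28 mm of its middle, twist under 0.045 rad; angle plate moved under 6 mm (contact force between the fingers and square above 2 N and contact force between square and surface_plate above 1 N and contact force between square and angle_plate between 1 and 25 N and angle between square's own z axis and vertical below 0.02 rad and z of square in the frame of plate_top between -0.002 and 0.002 m and angle between the x axis of square and the x axis of angle_plate, either way round below 0.045 rad and y of square in the frame of angle_plate between -0.002 and 0.002 m and y of blade_high in the frame of angle_plate between -0.002 and 0.002 m and x of square in the frame of angle_plate between -0.028 and 0.028 m and distance of angle_plate from where it was at the start of the episode below 0.006 m and linear speed of square below 0.01 m/s); the arm keeps its last pose, push and grip.
It fails at once if the angle plate is struck or shoved (contact force between square and angle_plate above 45 N or distance of angle_plate from where it was at the start of the episode above 0.008 m or contact force between the arm and angle_plate above 5 N).
It fails at once if the larger square is knocked over (angle between square's own z axis and vertical above 0.5 rad).
It fails at once if another thing is disturbed (distance of any of small_square, v_block, micrometer, caliper, drill_chuck, oil_can from where it was at the start of the episode above 0.02 m).
It also fails if it takes over 58 s, if anything falls off the work surface, if the arm or the gripper's body presses on something with over 40 N, if the wrist force passes 120 N, or if a joint passes its speed limit or range.

### The arm

A 7-joint arm with a two-finger parallel gripper is mounted at the origin on the work surface. World frame = base frame: x ahead of the robot, y to its left, z up, the work surface at z = 0. Lengths are in mm, angles in rad, forces in N, time in s.
With the tool pointing down it reaches from about 400 to 875 mm from the base axis. Payload 4.4 kg.
Tool frame: the origin (TCP) lies on the centre line of the jaws, within the pads' length; the fingertips stand 25 mm ahead of it and the grasp point (between the pads) lies 6 mm ahead of it; z points along the fingers, x is the direction in which the jaws open and shut, and the axes are right-handed (so a half turn about z gives the same grasp; the last joint's range is limited). The gripper opens to 85 mm and grips with 20 to 120 N. Pads are 22 mm wide; open, the fingers measure 114 mm over their backs; the gripper's body (76 mm by 85 mm) begins 54 mm behind the grasp point. The pads swing forward as they close: fully open they stand 13 mm farther back than shut.
Start: joints at [1.153, 0.628, 0.038, 1.517, -0.027, 0.996, -0.02], TCP at [224.009, -610.194, 256.313] pointing down, gripper open.
Joint ranges: [-3.06, 3.06], [-0.37, 2.12], [-1.25, 1.32], [0.18, 2.47], [-1.1, 4.24], [0.23, 1.98], [-2.94, 2.94]. Speed limits (rad/s): [2.57, 2.57, 3.14, 3.14, 3.14, 3.14, 3.14].

### API

Orientations are given as [roll, pitch, yaw] about the fixed x, y, z axes, in that order (R = Rz(yaw) Ry(pitch) Rx(roll)).
In Python, from cell import ctrl, cams gives the robot as it stands. The module is installed in compiled form; this text tells all that it offers.
- The arm moves only by the tool step_arm, never from a script. Its arguments are lists of equal length, an entry for each row: "linear": the shift along the tool's x, y, z in mm, a list of three; "yaw": the turn about the tool's z in rad; "gripper": the opening, from -1 (shut) to 1 (fully open). A call has 1 to 8 rows; each row is the pose to reach, as a shift and turn from the pose commanded when the call began, along the tool's axes at that moment; what a row does not reach only later rows make up. A row lasts 1/12 s, in which the tool goes at most 41.7 mm and 7.16 degrees, less where a joint would pass 70% of its speed; a pose out of reach is approached as far as the arm can. A call with a gripper value outside its range is refused whole. The fingers move at their own pace and stop on an object; the grip force is fixed at half the most. Time passes only in rows, so rows that repeat a pose let the fingers close. It gives the time, the measured TCP pose, the force and the opening at its end, in the units of the state.
- ctrl.read_state(): the state, without advancing time (a new reading comes with each control period).
- cams.get_image(name): name is "scene" or "top"; returns a dict with "frame" (384x512x3 uint8, red, green, blue), "depth" (384x512 float32, mm along the optical axis (not along the pixel's ray), 0 where there is no reading), "intrinsics" (3x3 intrinsics, pixels), "cam_to_world" (4x4, takes a point from camera to world coordinates). Camera axes: x right, y down, z forward; pixel columns grow to the right and rows downward; lengths in mm; the calibration is good to about 2 mm. A picture is of the moment at which its call begins.
- ctrl.finish_job(): hands the job in, once; it reports no verdict.
Trained networks look in the newest picture that a camera, given by its name, has taken for a name from the list of things; names that differ only in an ending like _2 or _b are one class to them, and where a whole thing is asked for, a point or a joint stands for the part that bears it (a point fixed in the world has none). Each returns a list of dicts, best first, with "conf" (0 to 1); they miss things now and then, are a little off and sometimes report something else, mostly with a low value. They report only what shows in the picture. A call takes as long as a camera call. They do not tell look-alikes from the thing itself.
- cams.regions_of(camera, name): "pixels" (384x512 bool, what is visible of it) and "pixel" ([column, row] in pixels, amid what is visible of it).
The state is a dict: "clock": time; "qpos": joint angles; "qd": joint speeds; "tau": joint torques, N m; "eef_pos": TCP position; "tool_rot": TCP orientation; "force": force on the tool from outside, world axes, zero at the start; "torque": the same for the moment, N m; "width": finger opening in mm.
Only numpy, scipy, OpenCV 4.12 (cv2) and the standard library are available. Lean on these libraries where they do the work, as an engineer would, in place of code of your own. Each camera call takes 0.05 s, during which the arm holds its last target.

## Working session

There is one attempt and no reset: what is moved stays moved. The work goes in short steps, Python scripts to look and compute and a tool call to move; the robot and the scene stay as the last step left them, time stands still between calls to the robot, and variables do not carry over. Pictures are saved under pics/ and viewed, and the job is handed in when it is done.

Besides the shell and the picture viewer there is one more tool, called after "Request:" in YAML: its name, and indented under it one key for each argument. step_arm: Moves the arm, as the interface text tells. Its arguments: {"type":"object","properties":{"linear":{"type":"array"},"yaw":{"type":"array"},"gripper":{"type":"array"}},"required":["linear","yaw","gripper"]}

```bash
mkdir -p pics
cat > h.py <<'E'
import numpy as np, cv2
from cell import ctrl, cams
def pts(im, mask=None):
    d=im["depth"]; K=np.array(im["intrinsics"]); T=np.array(im["cam_to_world"])
    v,u=np.nonzero((d>0)&(mask if mask is not None else np.ones_like(d,bool)))
    z=d[v,u]; p=np.stack([(u-K[0,2])*z/K[0,0],(v-K[1,2])*z/K[1,1],z,np.ones_like(z)])
    return (T@p)[:3].T,u,v
def save(im,n,s=1.5): cv2.imwrite(n,cv2.resize(im["frame"][:,:,::-1],None,fx=s,fy=s))
E
python3 - <<'E'
from h import *
s=ctrl.read_state(); print({k:np.round(v,3) for k,v in s.items()})
for c in ("scene","top"):
    im=cams.get_image(c); save(im,f"pics/{c}0.png"); np.savez(f"{c}0.npz",**im)
    print(c,im["intrinsics"],np.round(im["cam_to_world"],3))
    for n in ("square","angle_plate","small_square","surface_plate","v_block"):
        for r in cams.regions_of(c,n)[:4]:
            p,_,_=pts(im,r["pixels"]); print(c,n,round(r["conf"],2),r["pixel"],r["pixels"].sum(),np.round(np.median(p,0)) if len(p) else 0, np.round(p.min(0)),np.round(p.max(0)))
E
```

```text
{'clock': np.float64(0.0), 'qpos': array([ 1.153,  0.629,  0.038,  1.518, -0.027,  0.996, -0.02 ]), 'qd': array([ 0.001, -0.   , -0.001,  0.   ,  0.   , -0.001,  0.   ]), 'tau': array([-1.0000e-03, -5.6341e+01,  1.2260e+00, -1.9344e+01,  1.1000e-02,
        1.1000e-02,  0.0000e+00]), 'eef_pos': array([ 223.826, -609.611,  255.363]), 'tool_rot': array([ 3.142e+00,  2.000e-03, -1.219e+00]), 'force': array([0.453, 0.687, 0.727]), 'torque': array([0.034, 0.048, 0.023]), 'width': np.float64(85.232)}
scene [[449.65664704   0.         256.27697308]
 [  0.         449.65664704 191.57309438]
 [  0.           0.           1.        ]] [[ 6.580000e-01  4.630000e-01 -5.940000e-01  1.337717e+03]
 [ 7.530000e-01 -4.100000e-01  5.150000e-01 -7.705230e+02]
 [-5.000000e-03 -7.860000e-01 -6.180000e-01  8.309210e+02]
 [ 0.000000e+00  0.000000e+00  0.000000e+00  1.000000e+00]]
scene square 0.92 [246.8, 190.0] 570 [ 557. -137.   30.] [ 403. -149.   -3.] [580. -17. 128.]
scene square 0.91 [151.9, 206.4] 453 [ 464. -385.   19.] [ 335. -404.   -2.] [ 480. -321.  128.]
scene square 0.88 [317.0, 248.9] 881 [ 
[... 856 characters left out ...]
9.] [ 588. -362.   -5.] [ 634. -270.  131.]
top square 0.88 [265.2, 109.1] 525 [ 832. -143.   18.] [ 801. -200.   -3.] [ 855. -112.  130.]
top square 0.76 [258.9, 215.9] 385 [ 530. -130.   17.] [ 485. -148.   -3.] [ 576. -114.  131.]
top square 0.57 [346.3, 250.1] 446 [ 443. -370.   19.] [ 398. -394.   -1.] [ 475. -330.  130.]
top angle_plate 0.7 [94.4, 202.6] 2490 [569. 290.  81.] [491. 242.  55.] [655. 354. 137.]
top small_square 0.68 [308.6, 239.0] 153 [ 477. -261.   15.] [ 462. -286.   -3.] [ 491. -235.   80.]
top surface_plate 0.89 [146.1, 207.2] 17388 [568. 162.  60.] [412. -47.  -4.] [738. 435. 130.]
top v_block 0.7 [200.6, 150.4] 532 [706.  16.  90.] [678. -18.  -1.] [753.  55. 106.]
```

View pics/scene0.png

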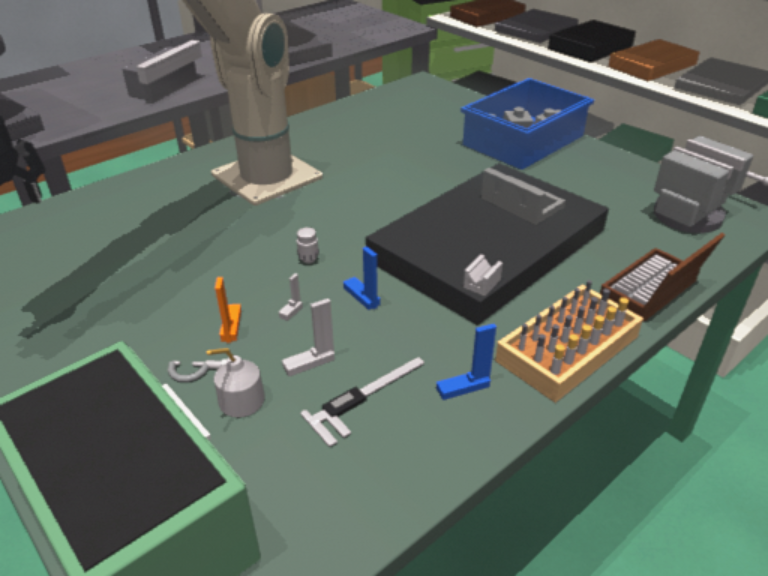

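View pics/top0.png

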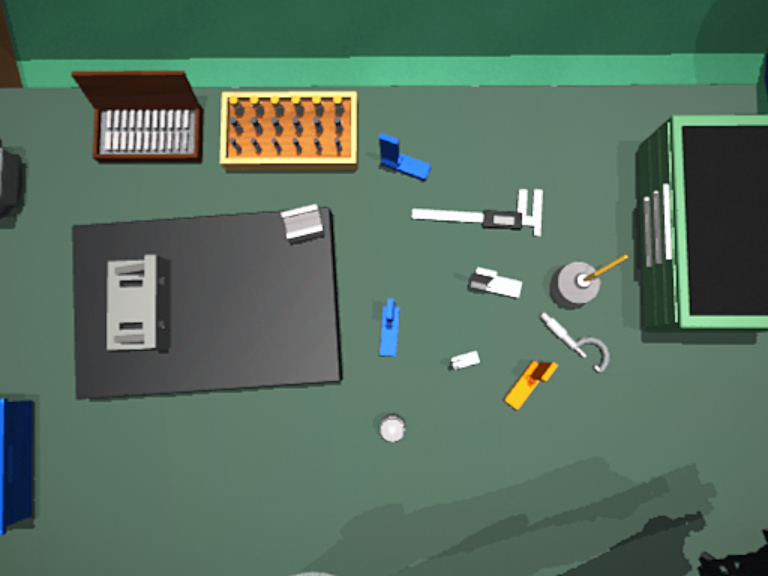

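Candidates in top view: steel (330,193), blue (265,109), blue (259,216), orange (346,250), small steel (309,239). The large one that's plain steel, at top (330,193) / scene (208,231), fits the description; the colours rule out three and the size the small one. I'll confirm it in a crop and measure it.

Run:
```python
from h import *
S={c:dict(np.load(f"{c}0.npz")) for c in("scene","top")}
a=cv2.resize(S["scene"]["frame"][170:260,130:260,::-1],(560,388),interpolation=cv2.INTER_CUBIC)
b=cv2.resize(S["top"]["frame"][165:265,290:370,::-1],(240,300),interpolation=cv2.INTER_CUBIC)
o=np.zeros((388,800,3),np.uint8);o[:,:560]=a;o[:300,560:]=b;cv2.imwrite("pics/crop.png",o)
def rect(q,n):
    r=cv2.minAreaRect(q[:,:2].astype(np.float32)); print(n,len(q),"mean",np.round(q.mean(0),1),"rect",np.round(r[0],1),np.round(r[1],1),round(r[2],1))
for c in S:
    p,u,v=pts(S[c])
    m=(p[:,0]>575)&(p[:,0]<650)&(p[:,1]>-370)&(p[:,1]<-255)
    q=p[m]; 
    rect(q[q[:,2]>122],c+" bladetop"); rect(q[(q[:,2]>12)&(q[:,2]<21)],c+" basetop"); rect(q[(q[:,2]>25)&(q[:,2]<115)],c+" bladeside")
    m=(p[:,0]>480)&(p[:,0]<665)&(p[:,1]>225)&(p[:,1]<365); q=p[m]
    rect(q[q[:,2]>126],c+" AP top"); rect(q[q[:,2]>68],c+" AP all"); f=q[(q[:,2]>75)&(q[:,2]<120)]; rect(f,c+" AP mid")
    m=(p[:,0]>450)&(p[:,0]<650)&(p[:,1]>0)&(p[:,1]<200);print("granite z",np.median(p[m,2]), "bench", np.median(p[(p[:,0]>650)&(p[:,0]<750)&(p[:,1]<-300)&(p[:,1]>-350),2]))
```

```text
scene bladetop 47 mean [ 621. -289.  125.] rect [ 621.1 -289.3] [32.6 12.6] 74.0
scene basetop 255 mean [ 615.1 -323.5   16.3] rect [ 614.1 -316.7] [91.2 31.3] 75.7
scene bladeside 356 mean [ 622.7 -290.9   69.4] rect [ 620.2 -291.2] [39.  15.6] 76.0
scene AP top 189 mean [576.  251.8 130.1] rect [572.9 253.1] [153.4  26. ] 2.4
scene AP all 1022 mean [586.2 258.4 100.6] rect [571.1 294.2] [155.4 109.4] 2.4
scene AP mid 665 mean [587.4 260.4  94.5] rect [570.9 294.4] [155.4 109.4] 2.6
granite z 60.65098487816135 bench 1.9321464546810603
top bladetop 52 mean [ 617.9 -286.5  125.7] rect [ 618.1 -286.4] [31.2  9.5] 76.5
top basetop 242 mean [ 606.9 -325.3   16.8] rect [ 611.6 -314.8] [89.7 29. ] 76.5
top bladeside 76 mean [ 614.5 -284.9   70. ] rect [ 615.2 -288.1] [37.   9.5] 68.8
top AP top 489 mean [571.2 254.7 130.2] rect [571.5 255. ] [149.   19.7] 2.0
top AP all 2322 mean [569.1 288.1  95. ] rect [569.6 295.4] [150.6 104.1] 2.2
top AP mid 1597 mean [568.5 299.2  85.2] rect [569.7 295.2] [150.7 103.6] 2.3
granite z 60.39709828775631 bench 2.515213171382925
```

View pics/crop.png

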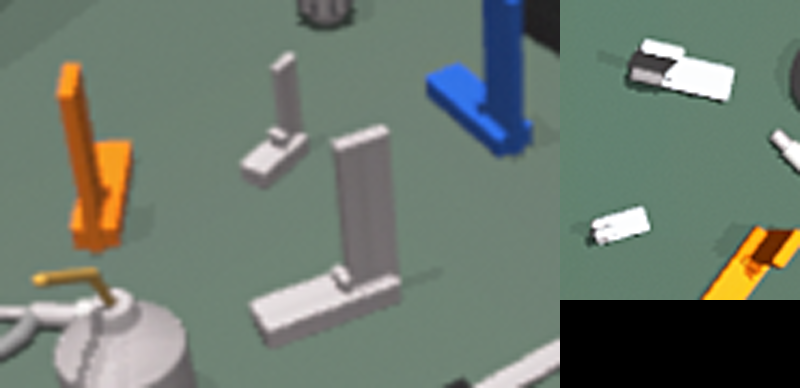

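The crop confirms it: the plain steel square at scene (208,231), with its blade at the +y end. Now I'll move over it.

```bash
cat >> h.py <<'E'
def shift(cmd,tgt):  # cmd,tgt: x,y,z,yaw(world) -> tool shift
    d=np.array(tgt[:3])-np.array(cmd[:3]); w=cmd[3]; c,s=np.cos(w),np.sin(w)
    return np.round([d[0]*c+d[1]*s, d[0]*s-d[1]*c, -d[2], -(tgt[3]-w)],3)
def apply(cmd,sh):
    w=cmd[3]; c,s=np.cos(w),np.sin(w); a,b,z,y=sh
    return np.round([cmd[0]+a*c+b*s, cmd[1]+a*s-b*c, cmd[2]-z, w-y],3)
def st():
    s=ctrl.read_state(); print({k:np.round(s[k],3) for k in("clock","eef_pos","tool_rot","force","torque","width")})
E
python3 - <<'E'
from h import *
c=[224.0,-610.2,256.3,-1.219]
print(shift(c,[619.5,-288.5,256,-.24]))
E
```

```text
[-1.65714e+02 -4.82131e+02  3.00000e-01 -9.79000e-01]
```

Request:
step_arm:
  linear:
    - [-80, -240, 0]
    - [-80, -240, 0]
    - [-80, -240, 0]
    - [-80, -240, 0]
    - [-80, -240, 0]
    - [-80, -240, 0]
    - [-80, -240, 0]
    - [-80, -240, 0]
  yaw: [-0.5, -0.5, -0.5, -0.5, -0.5, -0.5, -0.5, -0.5]
  gripper: [1, 1, 1, 1, 1, 1, 1, 1]

```text
clock: 1.27
eef_pos: [425.4, -449.1, 256.5]
tool_rot: [-3.139, -0.001, -0.712]
force: [-0.2, -0.9, 0.4]
width: 85.4
```

Run:
```python
from h import *
st()
c=apply([224.0,-610.2,256.3,-1.219],[-80,-240,0,-.5]); print(c)
print(shift(c,[619.5,-288.5,220,-.24]))
```

```text
{'clock': np.float64(1.267), 'eef_pos': array([ 425.434, -449.129,  256.471]), 'tool_rot': array([-3.139e+00, -1.000e-03, -7.120e-01]), 'force': array([-0.218, -0.896,  0.431]), 'torque': array([-0.039,  0.031,  0.038]), 'width': np.float64(85.366)}
[ 421.734 -452.399  256.3     -0.719]
[  40.863 -253.583   36.3     -0.479]
```

Request:
step_arm:
  linear:
    - [41, -254, 0]
    - [41, -254, 0]
    - [41, -254, 0]
    - [41, -254, 0]
    - [41, -254, 0]
    - [41, -254, 36]
    - [41, -254, 36]
    - [41, -254, 36]
  yaw: [-0.479, -0.479, -0.479, -0.479, -0.479, -0.479, -0.479, -0.479]
  gripper: [1, 1, 1, 1, 1, 1, 1, 1]

```text
clock: 1.93
eef_pos: [620.7, -284.2, 216.7]
tool_rot: [-3.138, 0.005, -0.235]
force: [-0.6, 0.2, 0.1]
width: 85.6
```

Request:
step_arm:
  linear:
    - [0, 0, 0]
    - [0, 0, 0]
    - [0, 0, 0]
  yaw: [0, 0, 0]
  gripper: [1, 1, 1]

```text
clock: 2.18
eef_pos: [618.4, -291.6, 221.1]
tool_rot: [3.139, -0.001, -0.244]
force: [-0.1, -0.3, 0.2]
width: 85.6
```

Run:
```python
from h import *
st()
for c in("top","scene"):
    im=cams.get_image(c); save(im,f"pics/{c}1.png")
    f=im["frame"][90:280,190:400] if c=="top" else im["frame"][120:290,120:330]
    cv2.imwrite(f"pics/{c}1c.png",cv2.resize(f[:,:,::-1],None,fx=2.8,fy=2.8))
```

```text
{'clock': np.float64(2.183), 'eef_pos': array([ 618.44 , -291.583,  221.144]), 'tool_rot': array([ 3.139e+00, -1.000e-03, -2.440e-01]), 'force': array([-0.117, -0.342,  0.181]), 'torque': array([0.001, 0.072, 0.027]), 'width': np.float64(85.616)}
```

View pics/scene1c.png

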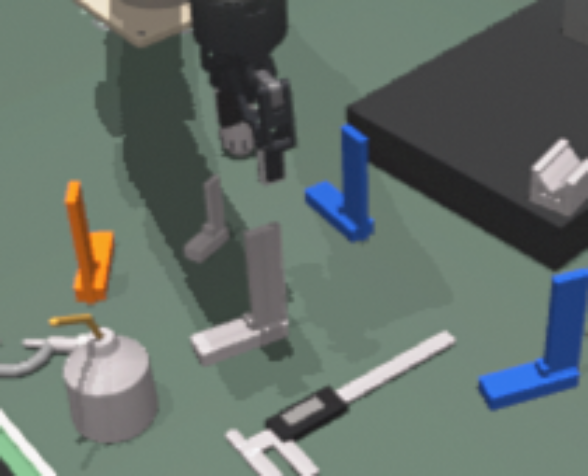

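The picture shows the open gripper at crop (260,150) above and behind the steel square, which is at crop (265,290). Perspective explains the offset. Now I'll descend.

Request:
step_arm:
  linear:
    - [0, 0, 30]
    - [0, 0, 60]
    - [0, 0, 90]
    - [0, 0, 110]
    - [0, 0, 119]
    - [0, 0, 119]
    - [0, 0, 119]
    - [0, 0, 119]
  yaw: [0, 0, 0, 0, 0, 0, 0, 0]
  gripper: [1, 1, 1, 1, 1, 1, 1, 1]

```text
clock: 2.95
eef_pos: [621.1, -289.1, 103.4]
tool_rot: [3.141, -0.003, -0.241]
force: [0.6, 0.2, 0.6]
width: 85.7
```

Run:
```python
from h import *
st()
for c in("top","scene"):
    im=cams.get_image(c); save(im,f"pics/{c}2.png")
    f=im["frame"][90:280,190:400] if c=="top" else im["frame"][120:290,120:330]
    cv2.imwrite(f"pics/{c}2c.png",cv2.resize(f[:,:,::-1],None,fx=2.8,fy=2.8))
```

```text
{'clock': np.float64(2.95), 'eef_pos': array([ 621.091, -289.065,  103.363]), 'tool_rot': array([ 3.141e+00, -3.000e-03, -2.410e-01]), 'force': array([0.594, 0.212, 0.593]), 'torque': array([ 0.074, -0.005, -0.002]), 'width': np.float64(85.682)}
```

View pics/scene2c.png

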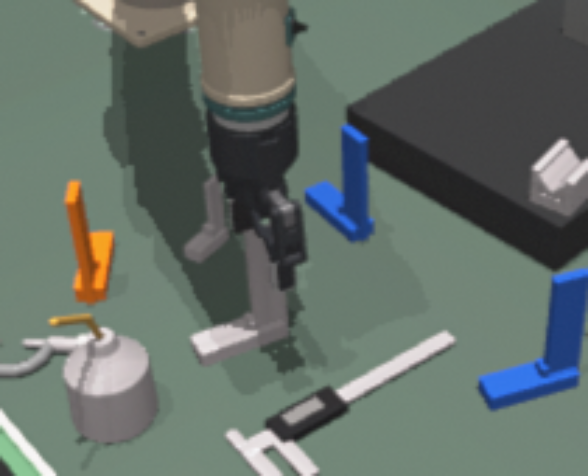

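The blade at crop (265,250) stands between the open fingers. I'll close now.

Request:
step_arm:
  linear:
    - [0, 0, 0]
    - [0, 0, 0]
    - [0, 0, 0]
    - [0, 0, 0]
    - [0, 0, 0]
    - [0, 0, 0]
    - [0, 0, 0]
    - [0, 0, 0]
  yaw: [0, 0, 0, 0, 0, 0, 0, 0]
  gripper: [-1, -1, -1, -1, -1, -1, -1, -1]

```text
clock: 3.72
eef_pos: [620.2, -288.3, 101.4]
tool_rot: [-3.142, -0.001, -0.24]
force: [1.1, -0.3, 0.1]
width: 8.2
```

Request:
step_arm:
  linear:
    - [0, 0, 0]
    - [0, 0, 0]
    - [0, 0, 0]
    - [0, 0, 0]
  yaw: [0, 0, 0, 0]
  gripper: [-1, -1, -1, -1]

```text
clock: 4.05
eef_pos: [620.1, -288.2, 101.4]
tool_rot: [-3.141, -0.001, -0.24]
force: [0.9, 0.0, 0.9]
width: 8.3
```

Request:
step_arm:
  linear:
    - [0, 0, -10]
    - [0, 0, -30]
    - [0, 0, -60]
    - [0, 0, -90]
    - [0, 0, -120]
    - [0, 0, -140]
    - [0, 0, -145]
    - [0, 0, -145]
  yaw: [0, 0, 0, 0, 0, 0, 0, 0]
  gripper: [-1, -1, -1, -1, -1, -1, -1, -1]

```text
clock: 4.72
eef_pos: [620.0, -288.4, 247.7]
tool_rot: [3.141, -0.002, -0.24]
force: [-0.1, -0.3, -5.3]
width: 8.1
```

Request:
step_arm:
  linear:
    - [0, 0, 0]
    - [0, 0, 0]
    - [0, 0, 0]
    - [0, 0, 0]
  yaw: [0, 0, 0, 0]
  gripper: [-1, -1, -1, -1]

```text
clock: 5.05
eef_pos: [619.1, -288.0, 244.5]
tool_rot: [-3.141, 0.003, -0.24]
force: [0.8, -0.2, -5.2]
width: 8.5
```

Run:
```python
from h import *
st()
im=cams.get_image("scene"); save(im,"pics/scene3.png",1.5)
```

```text
{'clock': np.float64(5.05), 'eef_pos': array([ 619.113, -287.979,  244.493]), 'tool_rot': array([-3.141e+00,  3.000e-03, -2.400e-01]), 'force': array([ 0.822, -0.172, -5.214]), 'torque': array([ 0.048, -0.003,  0.028]), 'width': np.float64(8.472)}
```

View pics/scene3.png

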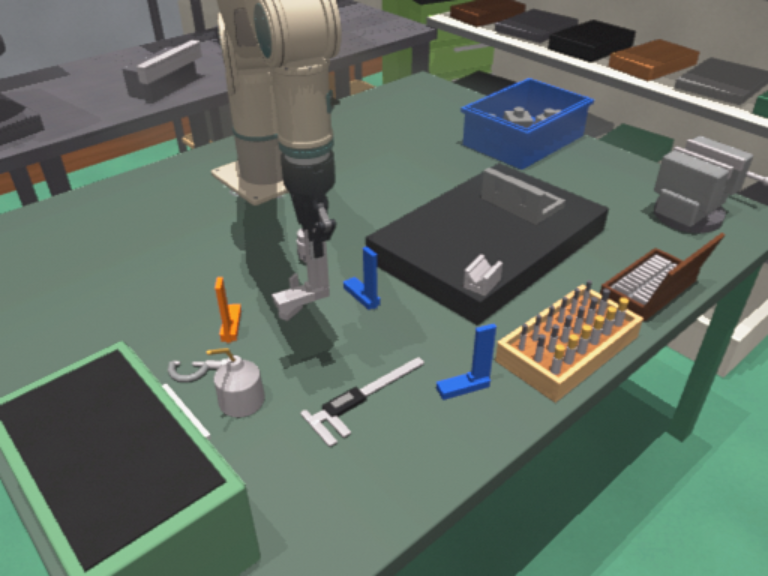

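Run:
```python
from h import *
c=[619.5,-288.5,246,-.24]; print(shift(c,[597,-50,246,-.10]))
c=[597,-50,246,-.10]; print(shift(c,[574.4,188,246,.038]))
```

```text
[-7.85470e+01 -2.26316e+02 -0.00000e+00 -1.40000e-01]
[-4.62470e+01 -2.34555e+02 -0.00000e+00 -1.38000e-01]
```

Request:
step_arm:
  linear:
    - [-4, -11, 0]
    - [-11, -32, 0]
    - [-22, -64, 0]
    - [-34, -98, 0]
    - [-45, -130, 0]
    - [-56, -162, 0]
    - [-67, -194, 0]
    - [-79, -226, 0]
  yaw: [-0.01, -0.02, -0.04, -0.06, -0.08, -0.1, -0.12, -0.14]
  gripper: [-1, -1, -1, -1, -1, -1, -1, -1]

```text
clock: 5.77
eef_pos: [596.3, -47.4, 246.5]
tool_rot: [-3.141, -0.0, -0.098]
force: [0.4, 0.7, -5.4]
width: 9.0
```

Request:
step_arm:
  linear:
    - [-7, -34, 0]
    - [-14, -70, 0]
    - [-21, -105, 0]
    - [-28, -140, 0]
    - [-35, -175, 0]
    - [-41, -205, 0]
    - [-44, -225, 0]
    - [-46, -234, 0]
  yaw: [-0.02, -0.04, -0.06, -0.08, -0.1, -0.12, -0.13, -0.138]
  gripper: [-1, -1, -1, -1, -1, -1, -1, -1]

```text
clock: 6.43
eef_pos: [572.8, 193.6, 246.7]
tool_rot: [-3.138, -0.0, 0.045]
force: [-0.8, 1.2, -4.9]
width: 8.1
```

Request:
step_arm:
  linear:
    - [0, 0, 0]
    - [0, 0, 0]
    - [0, 0, 0]
    - [0, 0, 0]
    - [0, 0, 0]
    - [0, 0, 0]
  yaw: [0, 0, 0, 0, 0, 0]
  gripper: [-1, -1, -1, -1, -1, -1]

```text
clock: 6.93
eef_pos: [574.8, 186.1, 246.4]
tool_rot: [3.141, -0.0, 0.036]
force: [0.3, -0.4, -5.4]
width: 8.3
```

```bash
cat > look.py <<'E'
from h import *
import sys
n=sys.argv[1]; st()
for c in("scene","top"):
    im=cams.get_image(c); save(im,f"pics/{c}{n}.png"); np.savez(f"{c}{n}.npz",**im)
    f=im["frame"][90:250,230:430] if c=="scene" else im["frame"][130:270,40:240]
    cv2.imwrite(f"pics/{c}{n}c.png",cv2.resize(f[:,:,::-1],None,fx=3.7,fy=3.7,interpolation=cv2.INTER_CUBIC))
    for r in cams.regions_of(c,"square")[:5]:
        p,_,_=pts(im,r["pixels"]); m=np.median(p,0)
        if m[1]>0: print(c,"sq",r["conf"],r["pixel"],np.round(m),np.round(np.percentile(p,2,0)),np.round(np.percentile(p,98,0)))
    p,u,v=pts(im); q=p[(p[:,0]>480)&(p[:,0]<665)&(p[:,1]>238)&(p[:,1]<365)&(p[:,2]>68)&(p[:,2]<134)]
    r=cv2.minAreaRect(q[:,:2].astype(np.float32)); print(c,"AP",np.round(r[0],1),np.round(r[1],1),round(r[2],2))
E
python3 look.py 4
```

```text
{'clock': np.float64(6.933), 'eef_pos': array([574.805, 186.108, 246.356]), 'tool_rot': array([ 3.141, -0.   ,  0.036]), 'force': array([ 0.297, -0.422, -5.389]), 'torque': array([0.067, 0.018, 0.013]), 'width': np.float64(8.255)}
scene sq 0.83 [325.0, 121.1] [578. 169. 163.] [565. 112. 148.] [591. 199. 235.]
scene sq 0.67 [315.3, 160.5] [624. 111.  60.] [441. -44.   6.] [739. 401.  64.]
scene AP [571.9 295.3] [153.6 111.7] 1.79
top sq 0.86 [131.8, 200.4] [571. 165. 162.] [559. 115.  59.] [599. 218. 270.]
top AP [526.1 283.3] [60.9 81.6] 0.11
```

View pics/scene4c.png

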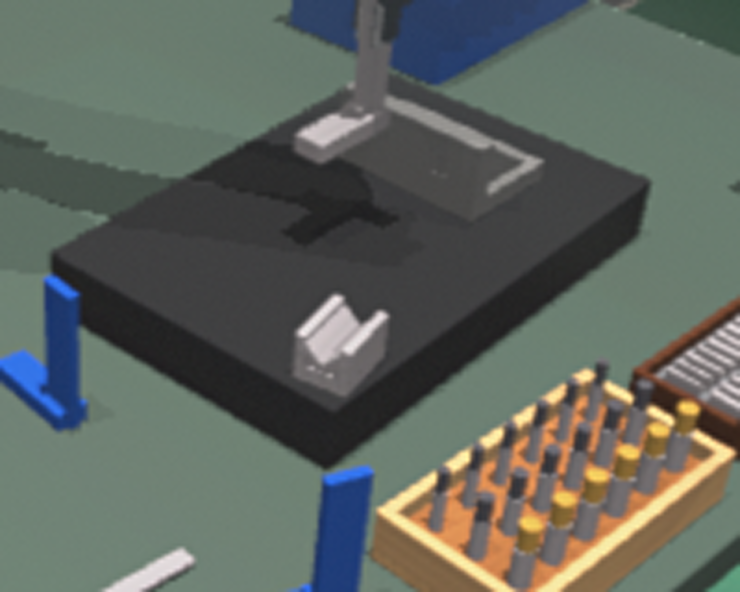

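View pics/top4c.png

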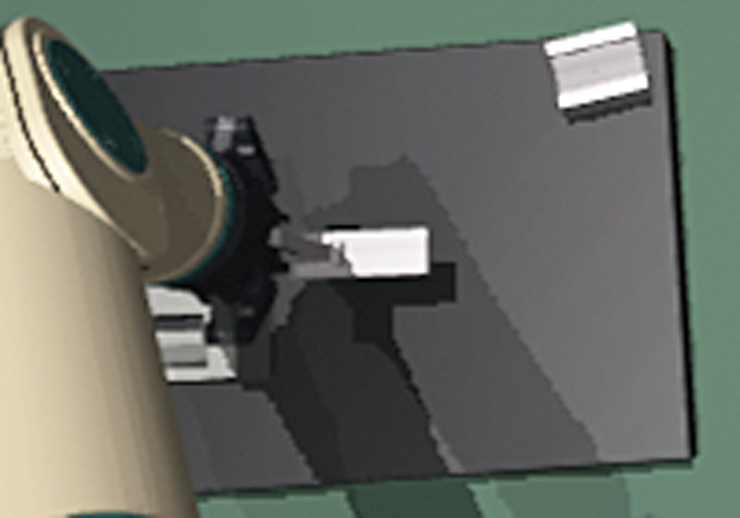

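The square hangs upright at scene crop (360,90), about 45 mm in front of the angle plate's face. Next I'll lower it.

Request:
step_arm:
  linear:
    - [0, 0, 15]
    - [0, 0, 35]
    - [0, 0, 55]
    - [0, 0, 70]
    - [0, 0, 77]
    - [0, 0, 79]
    - [0, 0, 79]
    - [0, 0, 79]
  yaw: [0, 0, 0, 0, 0, 0, 0, 0]
  gripper: [-1, -1, -1, -1, -1, -1, -1, -1]

```text
clock: 7.8
eef_pos: [575.2, 187.8, 168.3]
tool_rot: [-3.141, -0.002, 0.038]
force: [1.2, 1.5, -4.9]
width: 8.6
```

Request:
step_arm:
  linear:
    - [0, 0, 0]
    - [0, 0, 0]
    - [0, 0, 0]
    - [0, 0, 0]
    - [0, 0, 1]
    - [0, 0, 2]
    - [0, 0, 3]
    - [0, 0, 3]
  yaw: [0, 0, 0, 0, 0, 0, 0, 0]
  gripper: [-1, -1, -1, -1, -1, -1, -1, -1]

```text
clock: 8.47
eef_pos: [574.3, 187.4, 164.0]
tool_rot: [3.141, 0.0, 0.038]
force: [-0.3, 0.3, -6.4]
width: 8.2
```

Request:
step_arm:
  linear:
    - [0, 0, 0.5]
    - [0, 0, 1]
    - [0, 0, 1]
    - [0, 0, 1]
    - [0, 0, 1]
  yaw: [0, 0, 0, 0, 0]
  gripper: [-1, -1, -1, -1, -1]

```text
clock: 8.88
eef_pos: [574.5, 187.4, 163.3]
tool_rot: [3.142, -0.0, 0.038]
force: [0.5, -0.0, -5.4]
width: 8.3
```

Request:
step_arm:
  linear:
    - [0, 0, 0.5]
    - [0, 0, 1]
    - [0, 0, 1]
    - [0, 0, 1]
    - [0, 0, 1]
  yaw: [0, 0, 0, 0, 0]
  gripper: [-1, -1, -1, -1, -1]

```text
clock: 9.3
eef_pos: [574.5, 187.4, 162.3]
tool_rot: [-3.142, -0.0, 0.038]
force: [-0.1, -0.4, -5.0]
width: 8.0
```

Request:
step_arm:
  linear:
    - [0, 0, 0.5]
    - [0, 0, 1]
    - [0, 0, 1]
    - [0, 0, 1]
    - [0, 0, 1]
  yaw: [0, 0, 0, 0, 0]
  gripper: [-1, -1, -1, -1, -1]

```text
clock: 9.72
eef_pos: [574.5, 187.5, 161.4]
tool_rot: [-3.142, -0.0, 0.038]
force: [-0.1, 0.5, -5.2]
width: 8.3
```

Request:
step_arm:
  linear:
    - [0, 0, 0.5]
    - [0, 0, 1]
    - [0, 0, 1]
    - [0, 0, 1]
    - [0, 0, 1]
  yaw: [0, 0, 0, 0, 0]
  gripper: [-1, -1, -1, -1, -1]

```text
clock: 10.13
eef_pos: [574.6, 187.6, 161.3]
tool_rot: [-3.141, -0.001, 0.038]
force: [-3.1, -0.2, 5.4]
width: 8.1
```

Request:
step_arm:
  linear:
    - [0, 0, 0.5]
    - [0, 0, 1]
    - [0, 0, 1]
    - [0, 0, 1]
    - [0, 0, 1]
  yaw: [0, 0, 0, 0, 0]
  gripper: [-1, -1, -1, -1, -1]

```text
clock: 10.55
eef_pos: [574.7, 187.7, 161.3]
tool_rot: [-3.142, -0.001, 0.038]
force: [-4.5, -1.4, 12.3]
width: 8.4
```

Request:
step_arm:
  linear:
    - [0, 0, -0.8]
    - [0, 0, -0.8]
    - [0, 0, -0.8]
    - [0, 0, -0.8]
  yaw: [0, 0, 0, 0]
  gripper: [-1, -1, -1, -1]

```text
clock: 10.88
eef_pos: [574.7, 187.7, 161.3]
tool_rot: [-3.141, -0.001, 0.038]
force: [-2.3, -1.0, 8.7]
width: 8.3
```

```bash
python3 look.py 5
python3 - <<'E'
from h import *
for c in("scene","top"):
    im=dict(np.load(f"{c}5.npz")); p,u,v=pts(im)
    q=p[(p[:,0]>550)&(p[:,0]<605)&(p[:,1]>105)&(p[:,1]<215)&(p[:,2]>70)&(p[:,2]<84)]
    if len(q)>10:
        r=cv2.minAreaRect(q[:,:2].astype(np.float32)); print(c,"base",np.round(r[0],1),np.round(r[1],1),round(r[2],2), q[:,2].mean())
        A=np.c_[q[:,:2]-q[:,:2].mean(0),np.ones(len(q))]; t=q[np.abs(q[:,2]-np.median(q[:,2]))<3]
        A=np.c_[t[:,:2],np.ones(len(t))]; print("slope",np.linalg.lstsq(A,t[:,2],rcond=None)[0])
    q=p[(p[:,0]>555)&(p[:,0]<600)&(p[:,1]>150)&(p[:,1]<225)&(p[:,2]>82)&(p[:,2]<125)]
    if len(q)>10:
        for z in range(82,125,10):
            k=q[(q[:,2]>=z)&(q[:,2]<z+10)]; 
            if len(k): print(z,len(k),np.round(k.min(0),1),np.round(k.max(0),1))
E
```

```text
{'clock': np.float64(10.883), 'eef_pos': array([574.672, 187.657, 161.315]), 'tool_rot': array([-3.141e+00, -1.000e-03,  3.800e-02]), 'force': array([-2.268, -1.036,  8.735]), 'torque': array([-0.203,  0.793, -0.021]), 'width': np.float64(8.333)}
scene sq 0.89 [322.7, 141.7] [577. 172.  77.] [533. 113.  59.] [590. 243. 176.]
scene AP [570.7 293.6] [154.5 108.2] 1.72
top sq 0.87 [146.0, 201.4] [572. 155.  77.] [559. 115.  63.] [587. 192. 171.]
top AP [571.  254.2] [ 26.2 151. ] 88.99
scene base [575.8 156.7] [34.  91.6] 0.62 76.06449519769416
slope [-2.96201336e-02  2.00635788e-03  9.30702971e+01]
82 31 [565.9 164.2  82.1] [581.1 202.2  91.1]
92 22 [570.5 168.4  92.1] [579.8 205.5 101.6]
102 25 [569.5 170.7 102.6] [580.2 203.1 112. ]
112 25 [565.3 170.9 112.8] [580.4 202.8 121.1]
122 8 [567.1 172.6 123.1] [579.  202.9 125. ]
top base [573.1 157. ] [28.  85.2] 1.48 76.30484916206221
slope [ 6.91878168e-03 -7.63388540e-03  7.34261624e+01]
82 22 [565.7 167.1  82.2] [578.6 184.6  91.1]
92 9 [567.5 172.7  93.8] [577.2 187.5 101.8]
102 1 [571.9 173.1 104.3] [571.9 173.1 104.3]
112 9 [568.1 173.1 112.2] [576.1 178.2 121.2]
122 1 [570.4 173.1 122. ] [570.4 173.1 122. ]
```

View pics/scene5c.png

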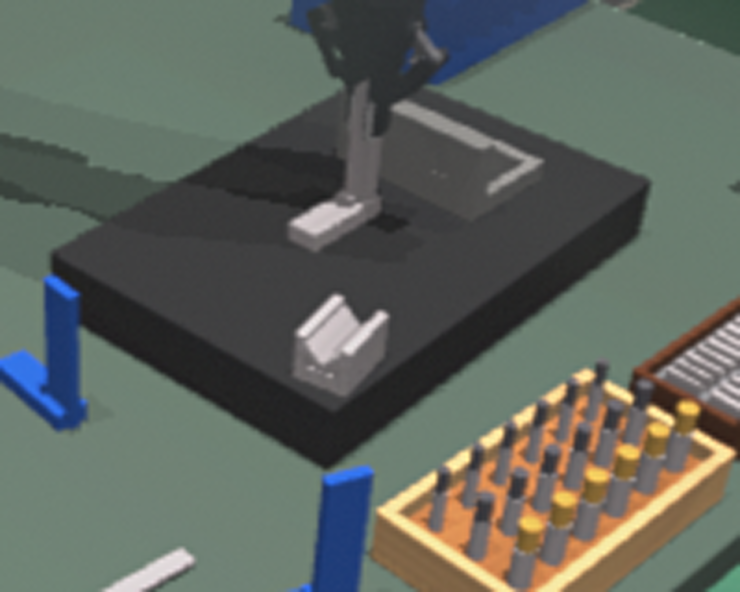

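It stands upright on the granite: foot at scene crop (365,210), blade edge at y≈204, and the face at ≈245. I'll ease the down force and slide in.

Request:
step_arm:
  linear:
    - [0, -1, -0.4]
    - [0, -4, -0.4]
    - [0, -8, -0.4]
    - [0, -12, -0.4]
    - [0, -16, -0.4]
    - [0, -19, -0.4]
    - [0, -21, -0.4]
    - [0, -22, -0.4]
  yaw: [0, 0, 0, 0, 0, 0, 0, 0]
  gripper: [-1, -1, -1, -1, -1, -1, -1, -1]

```text
clock: 11.75
eef_pos: [574.3, 205.6, 161.5]
tool_rot: [3.136, -0.0, 0.036]
force: [-2.7, -6.6, 10.3]
width: 8.3
```

Request:
step_arm:
  linear:
    - [0, -1, 0]
    - [0, -2, 0]
    - [0, -3, 0]
    - [0, -4, 0]
    - [0, -5, 0]
    - [0, -6, 0]
    - [0, -6, 0]
    - [0, -6, 0]
  yaw: [0, 0, 0, 0, 0, 0, 0, 0]
  gripper: [-1, -1, -1, -1, -1, -1, -1, -1]

```text
clock: 12.42
eef_pos: [574.1, 211.1, 161.1]
tool_rot: [3.135, 0.0, 0.036]
force: [-2.0, -7.4, 8.0]
width: 8.2
```

```bash
python3 look.py 6
```

```text
{'clock': np.float64(12.417), 'eef_pos': array([574.086, 211.065, 161.141]), 'tool_rot': array([3.135, 0.   , 0.036]), 'force': array([-2.045, -7.368,  8.017]), 'torque': array([-2.17 ,  0.482, -0.017]), 'width': np.float64(8.232)}
scene sq 0.55 [328.1, 140.6] [577. 184.  93.] [562. 118.  67.] [590. 214. 178.]
scene AP [571.6 295.1] [156.  110.8] 0.78
top sq 0.58 [142.3, 201.4] [572. 166.  90.] [559. 119.  66.] [587. 203. 181.]
top AP [569.6 282.9] [150.6  74.4] 2.93
```

View pics/scene6c.png

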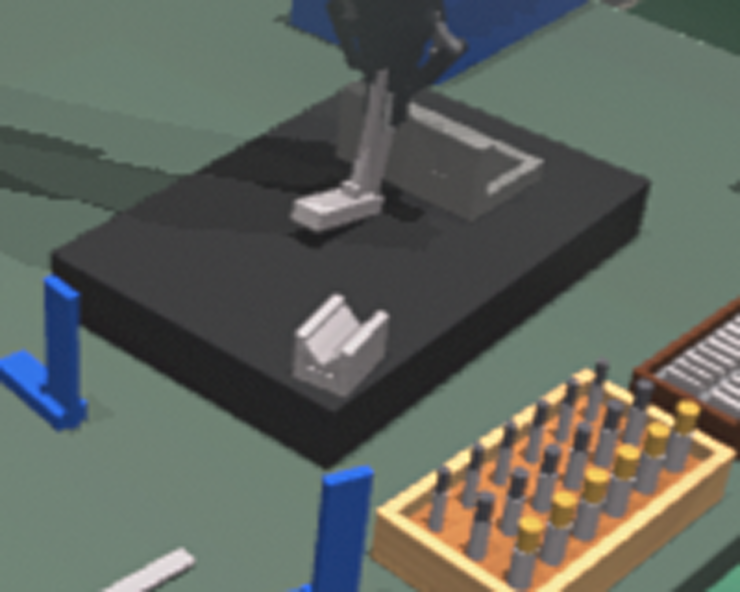

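The square has tipped forward about 0.2 rad: its heel is lifted at crop (310,215) and the blade leans towards the face. Friction on the toe, with too much down force, pivoted it in the pads. I'll drag it back under moderate down force so the same friction levels it, then slide again with very little.

Request:
step_arm:
  linear:
    - [0, 2, 0.2]
    - [0, 5, 0.3]
    - [0, 8, 0.3]
    - [0, 11, 0.3]
    - [0, 14, 0.3]
    - [0, 17, 0.3]
    - [0, 19, 0.3]
    - [0, 20, 0.3]
  yaw: [0, 0, 0, 0, 0, 0, 0, 0]
  gripper: [-1, -1, -1, -1, -1, -1, -1, -1]

```text
clock: 13.28
eef_pos: [575.3, 199.3, 161.4]
tool_rot: [-3.135, -0.004, 0.039]
force: [-0.6, 5.7, 3.9]
width: 7.9
```

```bash
python3 look.py 7
```

```text
{'clock': np.float64(13.283), 'eef_pos': array([575.332, 199.315, 161.411]), 'tool_rot': array([-3.135, -0.004,  0.039]), 'force': array([-0.617,  5.746,  3.883]), 'torque': array([1.836, 0.211, 0.066]), 'width': np.float64(7.899)}
scene sq 0.75 [323.0, 141.0] [578. 173.  90.] [564. 108.  70.] [592. 202. 179.]
scene AP [571.4 292.9] [156.2 107.9] 1.96
top sq 0.69 [145.0, 201.9] [573. 156.  88.] [561. 110.  73.] [588. 193. 171.]
top sq 0.38 [99.4, 226.7] [514. 252. 128.] [494. 192.  60.] [643. 289. 246.]
top AP [570.4 270.6] [150.6  51.1] 2.53
```

View pics/scene7c.png

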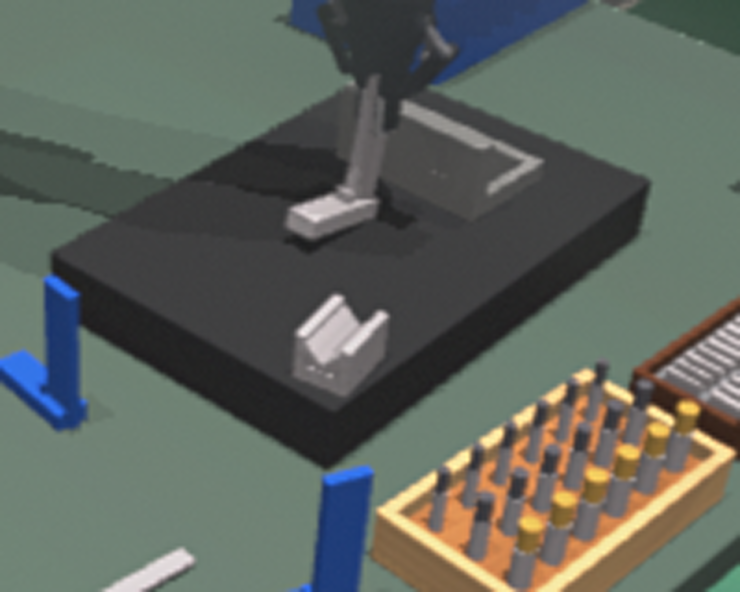

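Request:
step_arm:
  linear:
    - [0, 1, 0.6]
    - [0, 4, 1.2]
    - [0, 7, 1.4]
    - [0, 10, 1.4]
    - [0, 13, 1.4]
    - [0, 16, 1.4]
    - [0, 19, 1.4]
    - [0, 20, 1.4]
  yaw: [0, 0, 0, 0, 0, 0, 0, 0]
  gripper: [-1, -1, -1, -1, -1, -1, -1, -1]

```text
clock: 14.15
eef_pos: [576.4, 177.8, 160.0]
tool_rot: [-3.138, -0.004, 0.039]
force: [-0.3, 5.0, 9.9]
width: 8.6
```

```bash
python3 look.py 8
```

```text
{'clock': np.float64(14.15), 'eef_pos': array([576.41 , 177.753, 160.036]), 'tool_rot': array([-3.138, -0.004,  0.039]), 'force': array([-0.307,  4.962,  9.886]), 'torque': array([ 1.681,  0.003, -0.013]), 'width': np.float64(8.623)}
scene sq 0.9 [320.6, 143.0] [579. 159.  78.] [554. 103.  61.] [593. 190. 179.]
scene AP [571.1 292.8] [154.2 109.6] 3.25
top sq 0.74 [150.3, 202.9] [573. 148.  77.] [560. 104.  58.] [593. 186. 180.]
top AP [571.2 247.8] [ 11.5 150.6] 89.78
```

View pics/scene8c.png

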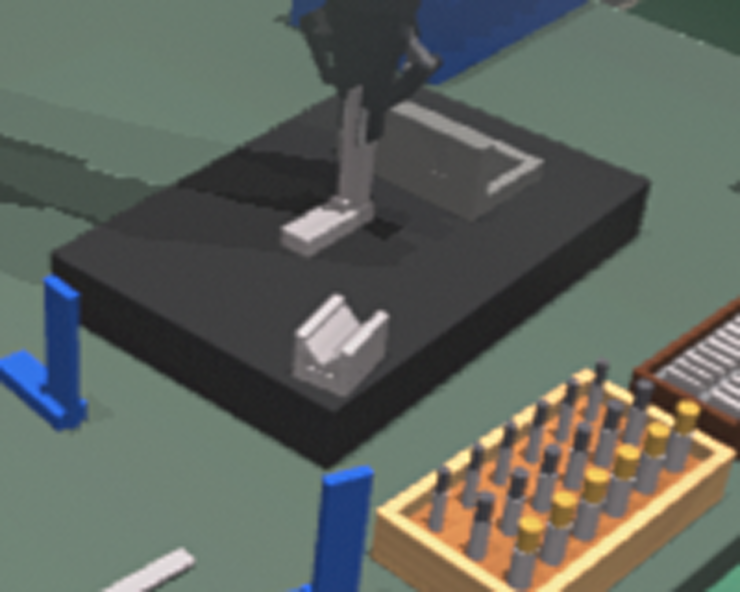

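It's level again (flat base at crop (325,225), blade vertical). I'll unload the vertical force until only about 2 N rests on the granite.

Request:
step_arm:
  linear:
    - [0, 0, -0.5]
    - [0, -0.5, -1]
    - [0, -1, -1]
    - [0, -1, -1]
    - [0, -1, -1]
  yaw: [0, 0, 0, 0, 0]
  gripper: [-1, -1, -1, -1, -1]

```text
clock: 14.77
eef_pos: [575.8, 176.6, 160.1]
tool_rot: [-3.141, -0.002, 0.038]
force: [2.4, 2.8, 2.2]
width: 8.2
```

Request:
step_arm:
  linear:
    - [0, 0, -0.2]
    - [0, 0, -0.4]
    - [0, 0, -0.4]
    - [0, 0, -0.4]
  yaw: [0, 0, 0, 0]
  gripper: [-1, -1, -1, -1]

```text
clock: 15.1
eef_pos: [575.1, 176.2, 160.1]
tool_rot: [3.141, -0.0, 0.038]
force: [2.4, 2.3, 0.8]
width: 8.2
```

Request:
step_arm:
  linear:
    - [0, 0, -0.3]
    - [0, 0, -0.6]
    - [0, 0, -0.6]
    - [0, 0, -0.6]
  yaw: [0, 0, 0, 0]
  gripper: [-1, -1, -1, -1]

```text
clock: 15.43
eef_pos: [574.0, 175.4, 160.2]
tool_rot: [3.14, 0.002, 0.038]
force: [1.3, 0.4, -1.2]
width: 8.3
```

Request:
step_arm:
  linear:
    - [0, -1, 0]
    - [0, -2, 0]
    - [0, -3.5, 0]
    - [0, -5, 0]
    - [0, -7, 0]
    - [0, -8, 0]
    - [0, -8, 0]
    - [0, -8, 0]
  yaw: [0, 0, 0, 0, 0, 0, 0, 0]
  gripper: [-1, -1, -1, -1, -1, -1, -1, -1]

```text
clock: 16.1
eef_pos: [574.3, 184.8, 160.6]
tool_rot: [-3.141, 0.001, 0.039]
force: [-0.7, 0.3, -4.8]
width: 8.2
```

Request:
step_arm:
  linear:
    - [0, -1, 0.3]
    - [0, -2, 0.4]
    - [0, -4, 0.4]
    - [0, -6, 0.4]
    - [0, -8, 0.4]
    - [0, -10, 0.4]
    - [0, -10, 0.4]
    - [0, -10, 0.4]
  yaw: [0, 0, 0, 0, 0, 0, 0, 0]
  gripper: [-1, -1, -1, -1, -1, -1, -1, -1]

```text
clock: 16.77
eef_pos: [574.2, 194.7, 160.5]
tool_rot: [-3.142, -0.0, 0.038]
force: [-0.3, 0.3, -5.0]
width: 8.0
```

```bash
python3 look.py 9
```

```text
{'clock': np.float64(16.767), 'eef_pos': array([574.178, 194.699, 160.451]), 'tool_rot': array([-3.142, -0.   ,  0.038]), 'force': array([-0.315,  0.255, -5.006]), 'torque': array([ 0.015, -0.029,  0.056]), 'width': np.float64(8.018)}
scene sq 0.86 [324.1, 141.8] [577. 177.  80.] [561. 119.  62.] [590. 207. 177.]
scene sq 0.29 [315.4, 159.7] [627. 104.  60.] [438. -44.   6.] [739. 401.  64.]
scene AP [569.8 292.8] [156.5 110.6] 3.08
top AP [570.2 267.8] [149.6  45.2] 2.16
```

View pics/scene9c.png

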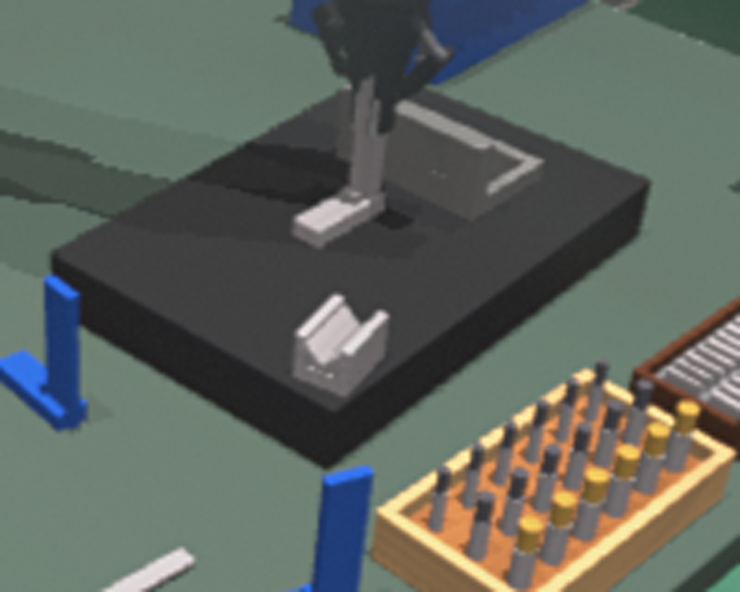

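Upright. Continuing the slide with slightly more contact.

Request:
step_arm:
  linear:
    - [0, -1, 0.4]
    - [0, -3, 0.5]
    - [0, -6, 0.5]
    - [0, -9, 0.5]
    - [0, -12, 0.5]
    - [0, -14, 0.5]
    - [0, -15, 0.5]
    - [0, -15, 0.5]
  yaw: [0, 0, 0, 0, 0, 0, 0, 0]
  gripper: [-1, -1, -1, -1, -1, -1, -1, -1]

```text
clock: 17.63
eef_pos: [573.8, 210.1, 160.1]
tool_rot: [-3.141, -0.001, 0.039]
force: [-0.2, -1.3, -0.7]
width: 8.1
```

Request:
step_arm:
  linear:
    - [0, -1, 0]
    - [0, -2, 0]
    - [0, -3, 0]
    - [0, -4, 0]
    - [0, -5, 0]
    - [0, -5, 0]
    - [0, -5, 0]
    - [0, -5, 0]
  yaw: [0, 0, 0, 0, 0, 0, 0, 0]
  gripper: [-1, -1, -1, -1, -1, -1, -1, -1]

```text
clock: 18.3
eef_pos: [573.7, 213.7, 160.2]
tool_rot: [3.141, -0.0, 0.038]
force: [0.6, -5.1, 3.7]
width: 8.3
```

```bash
python3 look.py 10
```

```text
{'clock': np.float64(18.3), 'eef_pos': array([573.744, 213.746, 160.18 ]), 'tool_rot': array([ 3.141, -0.   ,  0.038]), 'force': array([ 0.599, -5.127,  3.743]), 'torque': array([-1.346, -0.032, -0.016]), 'width': np.float64(8.34)}
scene sq 0.94 [330.8, 139.2] [577. 195.  80.] [563. 137.  62.] [590. 225. 179.]
scene AP [572.6 293.9] [154.1 109.7] 0.46
top sq 0.66 [136.2, 205.7] [571. 183.  77.] [557. 140.  63.] [587. 219. 183.]
top AP [569.4 282.8] [150.2  75.1] 2.7
```

View pics/scene10c.png

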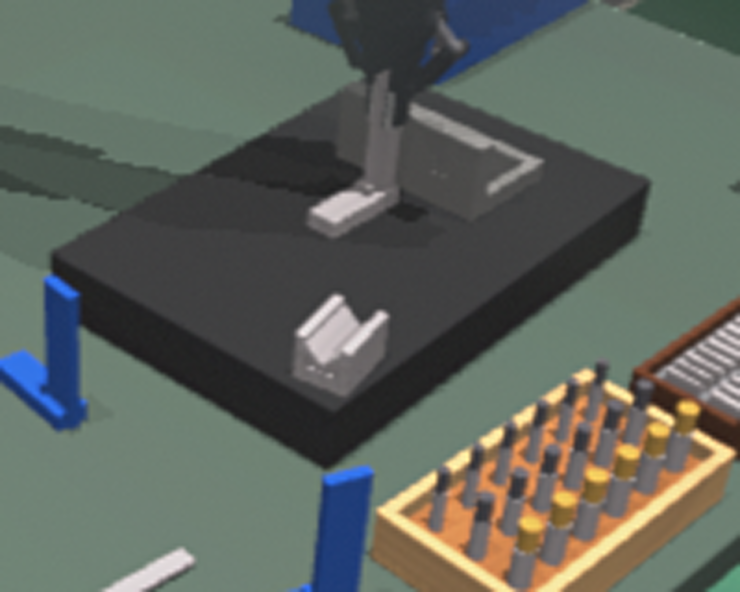

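View pics/top10c.png

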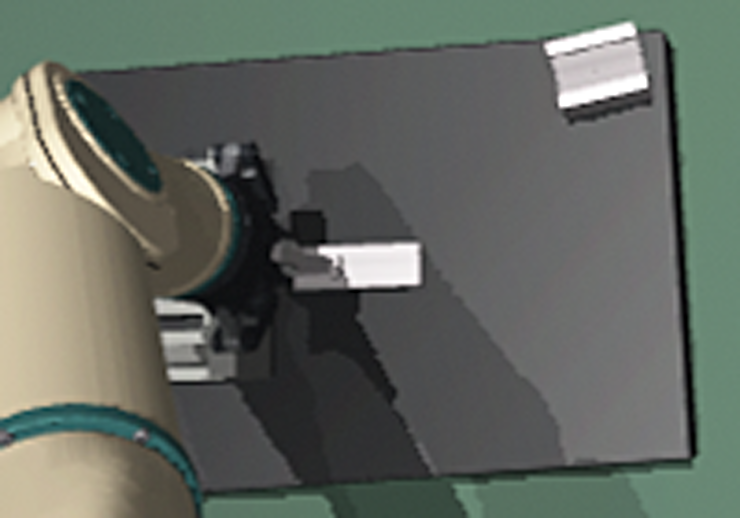

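Request:
step_arm:
  linear:
    - [0, 0, -0.3]
    - [0, 0, -0.6]
    - [0, 0, -0.8]
    - [0, 0, -0.8]
    - [0, 0, -0.8]
  yaw: [0, 0, 0, 0, 0]
  gripper: [-1, -1, -1, -1, -1]

```text
clock: 18.92
eef_pos: [572.8, 215.7, 160.2]
tool_rot: [-3.14, 0.001, 0.039]
force: [0.5, 0.2, -4.5]
width: 8.2
```

```bash
cat > tilt.py <<'E'
from h import *
import sys
# base-top and blade-side geometry in scene view
def tilt(im):
    p,u,v=pts(im); K=np.array(im["intrinsics"]);T=np.linalg.inv(np.array(im["cam_to_world"]))
    F=cv2.cvtColor(im["frame"],cv2.COLOR_RGB2GRAY)
    d=im["depth"]; P=np.full(d.shape+(3,),np.nan); P[v,u]=p
    rows=[];
    X=P[...,0];Y=P[...,1];Z=P[...,2]
    M=(X>555)&(X<600)&(Y>100)&(Y<250)&(Z>79)&(Z<140)
    # vertical lean of blade +x side: back edge (min y) and centroid against z
    out=[]
    for r in range(d.shape[0]):
        c=np.nonzero(M[r])[0]
        if len(c)>=4: out.append((r,c.min(),c.max(),len(c),np.nanmedian(Z[r,c])))
    return np.array(out)
def proj(im,w):
    K=np.array(im["intrinsics"]);T=np.linalg.inv(np.array(im["cam_to_world"]))
    q=(T@np.append(w,1))[:3]; q=K@q; return q[:2]/q[2]
if __name__=="__main__":
    for n in sys.argv[1:]:
        im=dict(np.load(f"scene{n}.npz")); o=tilt(im)
        k=(o[:,4]>84)&(o[:,4]<130); o=o[k]
        print(n,len(o)); 
        a=proj(im,[578,190,80]);b=proj(im,[578,190,130]); ref=(b[0]-a[0])/(b[1]-a[1])
        y1=proj(im,[578,195,105]);y0=proj(im,[578,190,105]); pxmm=(y1-y0)/5
        s1=np.polyfit(o[:,0],o[:,1],1)[0]; s2=np.polyfit(o[:,0],o[:,2],1)[0]
        pz=(b-a)/50 # px per mm z
        # direction (t*pxmm + pz) slope
        def lean(s): return -(pz[0]-s*pz[1])/(pxmm[0]-s*pxmm[1])
        print("ref",round(ref,3),"left",round(s1,3),"right",round(s2,3),"lean rad",round(lean(s1),3),round(lean(s2),3))
E
python3 look.py 11; python3 tilt.py 0 5 6 7 8 9 10 11 2>&1
```

```text
{'clock': np.float64(18.917), 'eef_pos': array([572.78 , 215.655, 160.186]), 'tool_rot': array([-3.14e+00,  1.00e-03,  3.90e-02]), 'force': array([ 0.461,  0.232, -4.496]), 'torque': array([ 0.206, -0.033,  0.002]), 'width': np.float64(8.173)}
scene sq 0.61 [327.5, 136.7] [575. 199.  79.] [538. 140.  60.] [589. 235. 181.]
scene AP [570.2 296.2] [157.8 115.5] 0.33
top sq 0.81 [135.2, 204.3] [569. 186.  78.] [557. 141.  64.] [585. 221. 175.]
top sq 0.41 [96.7, 228.7] [509. 279.  80.] [494. 115.  59.] [546. 317. 585.]
top AP [569.7 283.1] [149.6  77.5] 1.78
0 17
ref -0.111 left 0.223 right 0.1 lean rad -0.387 -0.26
5 22
ref -0.111 left -0.73 right -0.605 lean rad 1.281 0.929
6 28
ref -0.111 left -1.012 right -1.005 lean rad 2.433 2.4
7 30
ref -0.111 left -0.976 right -1.111 lean rad 2.249 3.028
8 24
ref -0.111 left -0.783 right -0.737 lean rad 1.458 1.303
9 20
ref -0.111 left -0.615 right -0.551 lean rad 0.954 0.795
10 17
ref -0.111 left -0.402 right -0.321 lean rad 0.474 0.325
11 17
ref -0.111 left -0.324 right -0.098 lean rad 0.33 -0.018
```

```bash
cat > slope.py <<'E'
from h import *
import sys
for n in sys.argv[1:]:
    for c in ("scene","top"):
        im=dict(np.load(f"{c}{n}.npz")); p,u,v=pts(im)
        y0=dict([("5",187.7),("6",211),("7",199.3),("8",177.7),("9",194.7),("10",213.7),("11",215.7)]).get(n) or float(sys.argv[-1])
        q=p[(abs(p[:,0]-574)<9)&(p[:,1]>y0-70)&(p[:,1]<y0-25)&(p[:,2]>68)&(p[:,2]<100)]
        if len(q)<20: print(n,c,len(q)); continue
        f=np.polyfit(q[:,1],q[:,2],1)
        for _ in range(3):
            r=q[:,2]-np.polyval(f,q[:,1]); k=abs(r)<2.5; f=np.polyfit(q[k,1],q[k,2],1)
        print(n,c,k.sum(),"slope",round(f[0],4),"+-",round(r[k].std()/np.sqrt(k.sum())/q[k,1].std(),4),"z@-45",round(np.polyval(f,y0-45),2))
E
python3 slope.py 5 6 7 8 9 10 11
python3 -c "
import numpy as np,cv2
o=[]
for n in (5,10,11):
    f=np.load(f'scene{n}.npz')['frame'][95:165,300:370,::-1]; o.append(cv2.resize(f,(260,260),interpolation=cv2.INTER_CUBIC))
cv2.imwrite('pics/cmp.png',np.hstack(o))"
```

```text
5 scene 42 slope -0.0308 +- 0.0142 z@-45 76.75
5 top 78 slope 0.0011 +- 0.0124 z@-45 76.53
6 scene 27 slope -0.0778 +- 0.0187 z@-45 87.34
6 top 54 slope -0.1174 +- 0.0182 z@-45 87.02
7 scene 20 slope 0.0808 +- 0.0231 z@-45 87.32
7 top 46 slope 0.1002 +- 0.0171 z@-45 87.51
8 scene 38 slope 0.0086 +- 0.0158 z@-45 76.35
8 top 89 slope 0.0098 +- 0.0099 z@-45 76.43
9 scene 37 slope 0.0052 +- 0.0136 z@-45 77.46
9 top 93 slope -0.0219 +- 0.0117 z@-45 76.94
10 scene 41 slope -0.0464 +- 0.0112 z@-45 77.61
10 top 98 slope -0.0275 +- 0.0094 z@-45 77.44
11 scene 38 slope 0.0237 +- 0.0149 z@-45 77.4
11 top 83 slope 0.0284 +- 0.0107 z@-45 76.77
```

View pics/cmp.png

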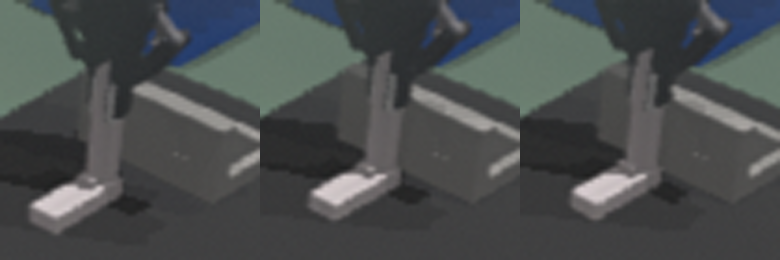

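Still close to level (base top 77 ±0.5 mm high, tilt ≈0.01 rad). About 12 mm remains, so I'll proceed gently.

Request:
step_arm:
  linear:
    - [0, -1, 0.1]
    - [0, -2, 0.2]
    - [0, -3, 0.2]
    - [0, -4, 0.2]
    - [0, -5, 0.2]
    - [0, -6, 0.2]
    - [0, -6, 0.2]
    - [0, -6, 0.2]
  yaw: [0, 0, 0, 0, 0, 0, 0, 0]
  gripper: [-1, -1, -1, -1, -1, -1, -1, -1]

```text
clock: 19.78
eef_pos: [573.2, 220.5, 160.5]
tool_rot: [-3.142, -0.0, 0.038]
force: [0.3, -0.4, -5.2]
width: 8.5
```

Request:
step_arm:
  linear:
    - [0, -0.5, 0]
    - [0, -1, 0]
    - [0, -1.5, 0]
    - [0, -2, 0]
    - [0, -2, 0]
    - [0, -2, 0]
    - [0, -2, 0]
  yaw: [0, 0, 0, 0, 0, 0, 0]
  gripper: [-1, -1, -1, -1, -1, -1, -1]

```text
clock: 20.37
eef_pos: [573.1, 222.4, 160.5]
tool_rot: [3.142, -0.0, 0.038]
force: [-0.4, -0.2, -4.9]
width: 8.6
```

Request:
step_arm:
  linear:
    - [0, -0.5, 0.2]
    - [0, -1, 0.2]
    - [0, -1.5, 0.2]
    - [0, -2, 0.2]
    - [0, -2, 0.2]
    - [0, -2, 0.2]
    - [0, -2, 0.2]
  yaw: [0, 0, 0, 0, 0, 0, 0]
  gripper: [-1, -1, -1, -1, -1, -1, -1]

```text
clock: 20.95
eef_pos: [573.1, 224.4, 160.3]
tool_rot: [3.142, -0.0, 0.038]
force: [0.1, 0.5, -4.9]
width: 8.0
```

```bash
python3 look.py 12; python3 slope.py 12 224.3
```

```text
{'clock': np.float64(20.95), 'eef_pos': array([573.086, 224.407, 160.346]), 'tool_rot': array([ 3.142, -0.   ,  0.038]), 'force': array([ 0.107,  0.452, -4.942]), 'torque': array([ 0.094,  0.044, -0.025]), 'width': np.float64(8.004)}
scene sq 0.81 [330.5, 140.0] [577. 202.  79.] [563. 148.  63.] [589. 232. 140.]
scene AP [570.4 293.2] [155.  110.5] 3.32
top sq 0.76 [129.0, 204.1] [571. 197.  78.] [559. 151.  72.] [584. 228. 183.]
top AP [563.9 289.5] [161.5  91.2] 1.47
12 scene 36 slope -0.0093 +- 0.0151 z@-45 77.24
12 top 87 slope -0.0214 +- 0.0099 z@-45 76.42Traceback (most recent call last):
  File "slope.py", line 5, in <module>
    im=dict(np.load(f"{c}{n}.npz")); p,u,v=pts(im)
            ~~~~~~~^^^^^^^^^^^^^^^
    fid = stack.enter_context(open(os.fspath(file), "rb"))
                              ~~~~^^^^^^^^^^^^^^^^^^^^^^^
FileNotFoundError: [Errno 2] No such file or directory: 'scene224.3.npz'
```

View pics/scene12c.png

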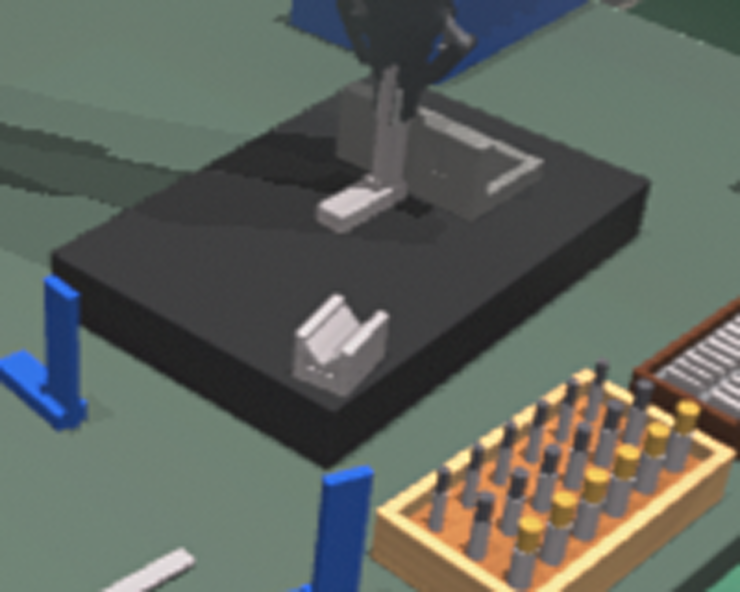

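Request:
step_arm:
  linear:
    - [0, -0.5, 0.2]
    - [0, -1, 0.2]
    - [0, -1.5, 0.2]
    - [0, -2, 0.2]
    - [0, -2, 0.2]
    - [0, -2, 0.2]
  yaw: [0, 0, 0, 0, 0, 0]
  gripper: [-1, -1, -1, -1, -1, -1]

```text
clock: 21.65
eef_pos: [573.1, 226.5, 160.2]
tool_rot: [-3.141, -0.0, 0.038]
force: [0.7, -0.0, -4.9]
width: 8.5
```

Request:
step_arm:
  linear:
    - [0, -0.5, 0]
    - [0, -1, 0]
    - [0, -1.5, 0]
    - [0, -1.5, 0]
    - [0, -1.5, 0]
  yaw: [0, 0, 0, 0, 0]
  gripper: [-1, -1, -1, -1, -1]

```text
clock: 22.07
eef_pos: [573.0, 227.9, 160.2]
tool_rot: [-3.142, -0.0, 0.038]
force: [-0.3, -0.6, -3.3]
width: 8.4
```

Request:
step_arm:
  linear:
    - [0, -0.5, 0]
    - [0, -1, 0]
    - [0, -1.5, 0]
    - [0, -1.5, 0]
    - [0, -1.5, 0]
  yaw: [0, 0, 0, 0, 0]
  gripper: [-1, -1, -1, -1, -1]

```text
clock: 22.48
eef_pos: [573.0, 229.5, 160.2]
tool_rot: [-3.141, -0.0, 0.038]
force: [-0.1, -0.7, -2.9]
width: 8.5
```

Request:
step_arm:
  linear:
    - [0, -0.5, 0]
    - [0, -1, 0]
    - [0, -1.5, 0]
    - [0, -1.5, 0]
    - [0, -1.5, 0]
  yaw: [0, 0, 0, 0, 0]
  gripper: [-1, -1, -1, -1, -1]

```text
clock: 22.9
eef_pos: [572.9, 229.9, 160.2]
tool_rot: [3.14, 0.0, 0.037]
force: [-0.9, -5.1, 0.1]
width: 8.6
```

Contact: Fy jumped to −5 N and y stopped at 229.9. I'll check the alignment.

```bash
python3 look.py 13; sed -i 's/sys.argv\[1:\]/sys.argv[1:2]/' slope.py; python3 slope.py 13 229.9
python3 -c "
import numpy as np,cv2
f=np.load('scene13.npz')['frame'][90:160,300:380,::-1]; cv2.imwrite('pics/c13.png',cv2.resize(f,(640,560),interpolation=cv2.INTER_CUBIC))"
```

```text
{'clock': np.float64(22.9), 'eef_pos': array([572.944, 229.949, 160.177]), 'tool_rot': array([3.14 , 0.   , 0.037]), 'force': array([-0.867, -5.076,  0.091]), 'torque': array([-1.058, -0.024,  0.051]), 'width': np.float64(8.626)}
scene sq 0.94 [329.2, 138.3] [575. 212.  79.] [541. 153.  60.] [588. 245. 184.]
scene AP [571.1 293.8] [156.1 111.7] 1.57
top sq 0.91 [128.3, 202.7] [569. 201.  78.] [557. 156.  64.] [585. 235. 186.]
top AP [569.7 291.7] [150.2 106.2] 1.85
13 scene 33 slope -0.0226 +- 0.0158 z@-45 77.08
13 top 86 slope -0.016 +- 0.0106 z@-45 76.71
```

View pics/c13.png

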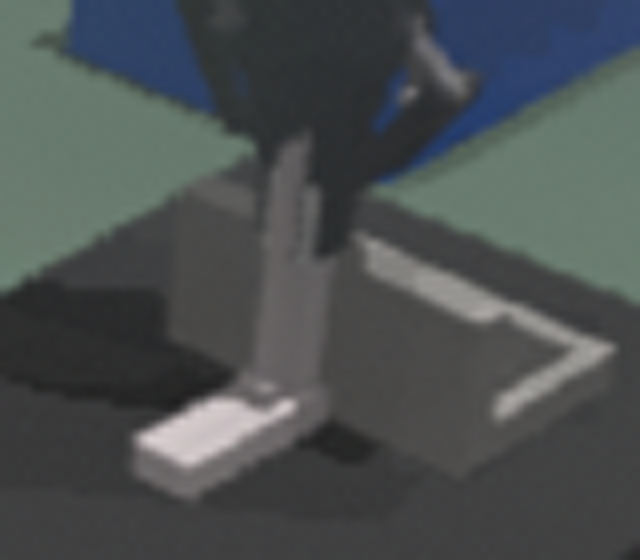

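Touching at the middle of the face (blade at crop (290,270)). The base-top readings suggest a forward lean of about 0.01 rad left over from the slide. To be safe I'll drag back a little with firm down force to seat the base flat, then re-approach lightly.

Request:
step_arm:
  linear:
    - [0, 2, 0]
    - [0, 3, 0.6]
    - [0, 4, 1.2]
    - [0, 6, 1.8]
    - [0, 9, 2]
    - [0, 12, 2]
    - [0, 15, 2]
    - [0, 16, 2]
  yaw: [0, 0, 0, 0, 0, 0, 0, 0]
  gripper: [-1, -1, -1, -1, -1, -1, -1, -1]

```text
clock: 23.77
eef_pos: [575.1, 219.7, 160.1]
tool_rot: [-3.134, -0.006, 0.04]
force: [0.5, 2.6, 4.9]
width: 8.2
```

```bash
python3 look.py 14; python3 slope.py 14 218
```

```text
{'clock': np.float64(23.767), 'eef_pos': array([575.099, 219.676, 160.06 ]), 'tool_rot': array([-3.134, -0.006,  0.04 ]), 'force': array([0.499, 2.59 , 4.913]), 'torque': array([ 0.524, -0.384, -0.019]), 'width': np.float64(8.182)}
scene sq 0.6 [331.0, 141.8] [579. 201.  78.] [564. 144.  61.] [592. 231. 171.]
scene AP [570.8 293.5] [156.1 111.3] 3.29
top sq 0.84 [133.8, 202.9] [573. 189.  77.] [560. 146.  67.] [587. 224. 166.]
top AP [569.8 283.9] [149.8  79.1] 1.91
14 scene 43 slope -0.0016 +- 0.0136 z@-45 76.79
14 top 93 slope 0.0101 +- 0.0103 z@-45 76.19
```

Request:
step_arm:
  linear:
    - [0, 1, 0.6]
    - [0, 3, 1]
    - [0, 5, 1]
    - [0, 7, 1]
    - [0, 8, 1]
    - [0, 8, 1]
  yaw: [0, 0, 0, 0, 0, 0]
  gripper: [-1, -1, -1, -1, -1, -1]

```text
clock: 24.47
eef_pos: [575.6, 214.0, 160.1]
tool_rot: [-3.131, -0.008, 0.041]
force: [0.5, 8.7, 10.5]
width: 8.6
```

Request:
step_arm:
  linear:
    - [0, 0, -0.6]
    - [0, 0, -1.2]
    - [0, 0, -1.8]
    - [0, 0, -2.2]
    - [0, 0, -2.2]
    - [0, 0, -2.2]
  yaw: [0, 0, 0, 0, 0, 0]
  gripper: [-1, -1, -1, -1, -1, -1]

```text
clock: 24.97
eef_pos: [574.7, 208.5, 160.1]
tool_rot: [-3.139, -0.003, 0.038]
force: [2.3, 4.4, 4.8]
width: 8.5
```

```bash
python3 look.py 15; python3 slope.py 15 212
```

```text
{'clock': np.float64(24.967), 'eef_pos': array([574.698, 208.538, 160.051]), 'tool_rot': array([-3.139e+00, -3.000e-03,  3.800e-02]), 'force': array([2.317, 4.441, 4.807]), 'torque': array([ 1.622, -0.463,  0.057]), 'width': np.float64(8.536)}
scene sq 0.78 [329.5, 140.5] [577. 192.  79.] [561. 133.  61.] [590. 223. 180.]
scene AP [570.8 293.8] [155.5 108.8] 0.96
top sq 0.6 [138.2, 203.6] [572. 176.  77.] [560. 136.  63.] [587. 212. 181.]
top AP [567.8 281.9] [150.7  62.8] 7.21
15 scene 38 slope 0.0236 +- 0.0138 z@-45 76.09
15 top 101 slope 0.0105 +- 0.0102 z@-45 76.73
```

Request:
step_arm:
  linear:
    - [0, 0, -0.5]
    - [0, 0, -1]
    - [0, 0, -1.4]
    - [0, 0, -1.4]
    - [0, 0, -1.4]
  yaw: [0, 0, 0, 0, 0]
  gripper: [-1, -1, -1, -1, -1]

```text
clock: 25.58
eef_pos: [573.2, 206.1, 160.2]
tool_rot: [3.14, 0.002, 0.038]
force: [1.5, 1.9, -0.7]
width: 8.5
```

Request:
step_arm:
  linear:
    - [0, -1, 0]
    - [0, -2, 0]
    - [0, -4, 0]
    - [0, -6, 0]
    - [0, -8, 0]
    - [0, -8, 0]
    - [0, -8, 0]
  yaw: [0, 0, 0, 0, 0, 0, 0]
  gripper: [-1, -1, -1, -1, -1, -1, -1]

```text
clock: 26.17
eef_pos: [572.7, 215.7, 160.2]
tool_rot: [-3.141, 0.001, 0.039]
force: [0.5, 0.1, -4.1]
width: 8.5
```

Request:
step_arm:
  linear:
    - [0, -1, 0]
    - [0, -3, 0]
    - [0, -5, 0]
    - [0, -7, 0]
    - [0, -9, 0.1]
    - [0, -10, 0.1]
    - [0, -10, 0.1]
    - [0, -10, 0.1]
  yaw: [0, 0, 0, 0, 0, 0, 0, 0]
  gripper: [-1, -1, -1, -1, -1, -1, -1, -1]

```text
clock: 26.83
eef_pos: [573.0, 225.0, 160.6]
tool_rot: [3.142, -0.0, 0.038]
force: [-0.3, 0.0, -5.5]
width: 8.4
```

Request:
step_arm:
  linear:
    - [0, -0.5, 0]
    - [0, -1, 0]
    - [0, -1.5, 0]
    - [0, -2, 0]
    - [0, -2, 0]
    - [0, -2, 0]
  yaw: [0, 0, 0, 0, 0, 0]
  gripper: [-1, -1, -1, -1, -1, -1]

```text
clock: 27.33
eef_pos: [573.0, 226.9, 160.6]
tool_rot: [-3.142, -0.0, 0.038]
force: [-0.0, 0.0, -4.9]
width: 8.2
```

Request:
step_arm:
  linear:
    - [0, 0, 0.2]
    - [0, 0, 0.4]
    - [0, 0, 0.6]
    - [0, 0, 0.6]
    - [0, 0, 0.6]
  yaw: [0, 0, 0, 0, 0]
  gripper: [-1, -1, -1, -1, -1]

```text
clock: 27.75
eef_pos: [573.0, 226.9, 160.2]
tool_rot: [3.142, -0.0, 0.038]
force: [-1.2, -0.9, -3.4]
width: 8.1
```

Request:
step_arm:
  linear:
    - [0, -0.5, 0]
    - [0, -1, 0]
    - [0, -1.5, 0]
    - [0, -1.5, 0]
    - [0, -1.5, 0]
  yaw: [0, 0, 0, 0, 0]
  gripper: [-1, -1, -1, -1, -1]

```text
clock: 28.17
eef_pos: [573.1, 227.7, 160.2]
tool_rot: [3.141, -0.0, 0.038]
force: [-0.8, -3.5, -1.1]
width: 8.8
```

Request:
step_arm:
  linear:
    - [0, -0.5, 0]
    - [0, -1, 0]
    - [0, -1, 0]
    - [0, -1, 0]
  yaw: [0, 0, 0, 0]
  gripper: [-1, -1, -1, -1]

```text
clock: 28.5
eef_pos: [573.1, 229.6, 160.2]
tool_rot: [-3.141, -0.001, 0.038]
force: [-0.6, -3.2, -0.0]
width: 8.4
```

```bash
python3 look.py 16; python3 slope.py 16 228
python3 -c "
import numpy as np,cv2
f=np.load('scene16.npz')['frame'][90:160,300:380,::-1]; cv2.imwrite('pics/c16.png',cv2.resize(f,(640,560),interpolation=cv2.INTER_CUBIC))"
```

```text
{'clock': np.float64(28.5), 'eef_pos': array([573.125, 229.63 , 160.177]), 'tool_rot': array([-3.141e+00, -1.000e-03,  3.800e-02]), 'force': array([-0.571, -3.19 , -0.03 ]), 'torque': array([-0.681,  0.025,  0.001]), 'width': np.float64(8.419)}
scene sq 0.69 [332.5, 139.1] [576. 212.  80.] [562. 153.  62.] [589. 243. 181.]
scene sq 0.17 [351.3, 131.2] [611. 248.  95.] [502. 240.  65.] [648. 343. 132.]
scene AP [571.1 293.8] [153.9 112.5] 2.52
top sq 0.96 [125.8, 204.9] [569. 205.  77.] [557. 156.  67.] [585. 236. 184.]
top AP [569.6 290.1] [149.9 102.1] 1.91
16 scene 42 slope 0.0045 +- 0.0127 z@-45 77.93
16 top 84 slope 0.0217 +- 0.0114 z@-45 76.64
```

View pics/c16.png

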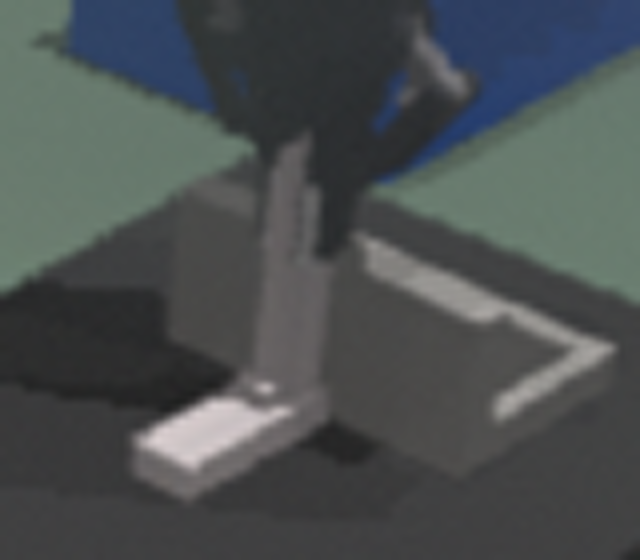

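Request:
step_arm:
  linear:
    - [0, 0, -0.3]
    - [0, 0, -0.3]
    - [0, -0.5, -0.3]
    - [0, -0.5, -0.3]
    - [0, -0.5, -0.3]
  yaw: [0, 0, 0, 0, 0]
  gripper: [-1, -1, -1, -1, -1]

```text
clock: 29.12
eef_pos: [573.0, 229.8, 160.2]
tool_rot: [3.142, -0.0, 0.038]
force: [2.0, -2.2, -2.9]
width: 8.0
```

Request:
step_arm:
  linear:
    - [0, -0.5, 0]
    - [0, -0.5, 0]
    - [0, -0.5, 0]
    - [0, -0.5, 0]
  yaw: [0, 0, 0, 0]
  gripper: [-1, -1, -1, -1]

```text
clock: 29.45
eef_pos: [573.0, 229.9, 160.2]
tool_rot: [3.141, -0.0, 0.038]
force: [1.8, -4.0, -3.9]
width: 8.2
```

Firm contact with the face at low down force (y stopped at 229.9, Fy −4 N). Next I'll press down.

Request:
step_arm:
  linear:
    - [0, 0, 0.4]
    - [0, 0, 0.8]
    - [0, -0.3, 1.2]
    - [0, -0.3, 1.2]
    - [0, -0.3, 1.2]
    - [0, -0.3, 1.2]
  yaw: [0, 0, 0, 0, 0, 0]
  gripper: [-1, -1, -1, -1, -1, -1]

```text
clock: 29.95
eef_pos: [573.0, 229.9, 160.2]
tool_rot: [3.14, -0.0, 0.037]
force: [0.1, -6.5, 4.5]
width: 8.2
```

```bash
python3 look.py 17; python3 slope.py 17 230
python3 -c "
import numpy as np,cv2
f=np.load('scene17.npz')['frame'][90:160,300:380,::-1]; cv2.imwrite('pics/c17.png',cv2.resize(f,(640,560),interpolation=cv2.INTER_CUBIC))"
```

```text
{'clock': np.float64(29.95), 'eef_pos': array([573.014, 229.897, 160.156]), 'tool_rot': array([ 3.14 , -0.   ,  0.037]), 'force': array([ 0.073, -6.463,  4.544]), 'torque': array([-1.152,  0.137,  0.002]), 'width': np.float64(8.159)}
scene sq 0.67 [333.0, 136.3] [576. 214.  85.] [535. 154.  62.] [589. 250. 183.]
scene AP [571.2 294.4] [156.3 112.8] 0.23
top sq 0.58 [129.3, 204.7] [571. 200.  78.] [558. 156.  72.] [585. 236. 175.]
top AP [569.6 291.4] [150.1 105.1] 2.09
17 scene 38 slope -0.0198 +- 0.0143 z@-45 77.15
17 top 98 slope 0.0183 +- 0.0101 z@-45 76.91
```

View pics/c17.png

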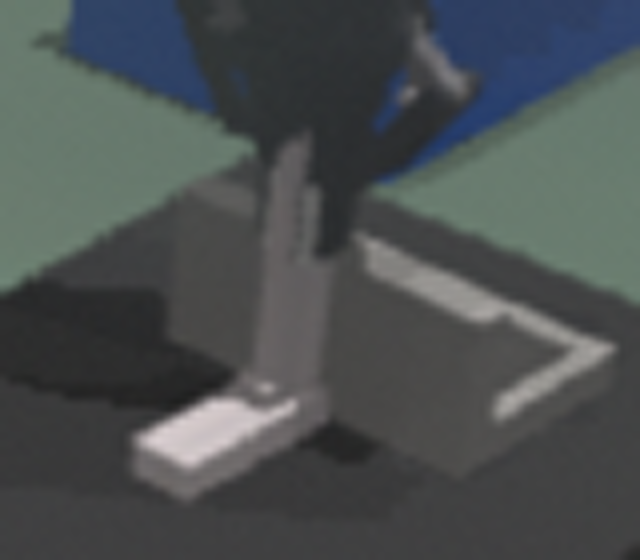

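Averaging several depth frames will give a better tilt estimate.

```bash
cat > avg.py <<'E'
from h import *
import sys
n=int(sys.argv[1]); y0=float(sys.argv[2])
for c in ("scene","top"):
    Q=[];G=[];B=[]
    for i in range(n):
        im=cams.get_image(c); p,_,_=pts(im)
        Q.append(p[(abs(p[:,0]-574)<9)&(p[:,1]>y0-72)&(p[:,1]<y0-22)&(p[:,2]>72)&(p[:,2]<82)])
        gx=(p[:,0]>595)&(p[:,0]<640); G.append(p[gx&(p[:,1]>y0-72)&(p[:,1]<y0-10)&(abs(p[:,2]-60)<5)])
        B.append(p[(abs(p[:,0]-574)<12)&(p[:,1]>y0-40)&(p[:,1]<y0+30)&(p[:,2]>80)&(p[:,2]<125)])
    q=np.vstack(Q);g=np.vstack(G);b=np.vstack(B)
    def fit(q):
        f=np.polyfit(q[:,1]-y0,q[:,2],1); r=q[:,2]-np.polyval(f,q[:,1]-y0); k=abs(r)<2.5
        f,C=np.polyfit(q[k,1]-y0,q[k,2],1,cov=True); return f,np.sqrt(C[0,0])
    f,e=fit(q); h,e2=fit(g)
    print(c,len(q),len(g),"base slope",f[0].round(4),e.round(4),"granite slope",h[0].round(4),e2.round(4),"rel height at -65,-30:",[(np.polyval(f,s)-np.polyval(h,s)).round(2) for s in(-65,-30)])
    for z in range(80,125,9):
        k=b[(b[:,2]>=z)&(b[:,2]<z+9)]
        if len(k)>20: print("  blade z",z,len(k),"y 3/50/97%",np.round(np.percentile(k[:,1],[3,50,97]),1),"x50",np.round(np.median(k[:,0]),1))
st()
E
python3 avg.py 12 230
```

```text
scene 594 1888 base slope 0.0113 0.0038 granite slope 0.0029 0.0017 rel height at -65,-30: [np.float64(16.48), np.float64(16.77)]
  blade z 80 420 y 3/50/97% [203.3 222.5 248.4] x50 575.7
  blade z 89 335 y 3/50/97% [210.1 229.6 248.7] x50 576.0
  blade z 98 344 y 3/50/97% [210.4 230.3 248.7] x50 575.8
  blade z 107 346 y 3/50/97% [210.5 230.6 248.4] x50 575.9
  blade z 116 329 y 3/50/97% [211.2 231.8 248.4] x50 575.7
top 1622 4745 base slope -0.001 0.0026 granite slope 0.0002 0.0013 rel height at -65,-30: [np.float64(16.63), np.float64(16.59)]
  blade z 80 384 y 3/50/97% [192.7 211.3 234.7] x50 570.7
  blade z 89 91 y 3/50/97% [207.2 213.9 232.5] x50 572.4
  blade z 98 55 y 3/50/97% [213.3 214.3 215.7] x50 569.8
  blade z 107 117 y 3/50/97% [213.4 216.  227.1] x50 566.5
  blade z 116 66 y 3/50/97% [213.5 214.6 226.2] x50 570.7
{'clock': np.float64(31.35), 'eef_pos': array([573.016, 229.95 , 160.155]), 'tool_rot': array([ 3.14 , -0.   ,  0.037]), 'force': array([ 0.169, -6.385,  4.331]), 'torque': array([-1.156,  0.099,  0.051]), 'width': np.float64(8.18)}
```

The base reads flat on the granite: slopes 0.011 ± 0.004 (scene) and −0.001 ± 0.003 (top), with equal relative heights front and back. Forces are steady at about 10 N down and 6 N forward, and at 573 against 572 mm the square is on the middle of the face. Handing in.

```bash
python3 -c "
from h import *
print(ctrl.finish_job()); st()"
```

```text
the job is handed in; nothing more can be done
None
the job is handed in; nothing more can be done
```

I stood the larger steel square on the granite, slid it to the middle of the angle plate's outer face, and handed the job in with it gripped and lightly pressed into the corner. The hand-in gives no verdict, so the result below rests on my own last readings.

**What went wrong on the way:** on the first slide I pressed down too hard. Friction tipped the square forward about 0.2 rad in the pads, though it was clear of the face. I dragged it back under load until it stood level, then slid in again with only about 1–5 N on the granite. It touched the face with a slight lean of about 0.01 rad, so I backed off, reseated it flat and approached once more.

**Last checks before hand-in (about 31 of the 58 s used):**
- **Down force:** about 10 N on the granite.
- **Forward force:** about 6 N, part of it possibly friction on the granite. At a lighter down force it was 4 N, so at least about 3 N was then on the face.
- **Position:** 1 mm from the middle of the face, by my estimate.
- **Tilt:** the base slope averaged over 12 frames was 0.011 ± 0.004 in one camera and −0.001 ± 0.003 in the other. They disagree slightly, but both are inside the 0.02 rad limit.
- **Twist:** gripper yaw was 0.037 rad against about 0.038 for the plate. The square's own yaw was last measured when it was first set down, about 0.013 rad off.
- **Angle plate:** no visible movement, but the arm partly hid it and the fits scattered by a few mm.
- **Blade edge on the face:** whether it touches over its whole height is inferred from the flat base and the contact force. The blade's depth points were too noisy to confirm it.
- **Everything else:** I noticed no disturbance in the pictures, but took no measurements.

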